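# Proof-pull the sprung bench gauge to its set mark

## Robot

A 6-joint arm with a two-finger parallel gripper is mounted at the origin on the work surface. World frame = base frame: x ahead of the robot, y to its left, z up, the work surface at z = 0. Lengths are in m, angles in rad, forces in N, time in s.
With the tool pointing down it reaches from about 0.25 to 0.85 m from the base axis. Payload 12.5 kg.
Tool frame: the origin (TCP) lies at the very end of the fingers, on their centre line; the grasp point (between the pads) lies behind it (r.hold_point_z is the z of the grasp point in the tool frame, in m); z points along the fingers, y is the line along which they close (so a half turn about z gives the same grasp; the last joint's range is limited). The gripper opens to 93 mm and grips with 3 to 60 N. Pads are 15 mm wide; open, the fingers measure 128 mm over their backs; the gripper's body (75 mm by 188 mm) begins 65 mm behind the grasp point.
Start: joints at [-1.266, 0.351, 1.652, -0, 1.139, -0.085], TCP at [0.209, -0.509, 0.219] pointing down, gripper open.
Joint ranges: [-2.75, 2.75], [-0.79, 2.1], [0.01, 2.65], [-1.57, 4.71], [0.07, 3.14], [-2.87, 2.87]. Speed limits (rad/s): [2.22, 2.22, 2.79, 3.14, 3.14, 3.14].

## Interface

Orientations are given as a unit quaternion [w, x, y, z].
In Python, from station import r, vision, hand_in gives the robot as it stands.
- The arm moves only by the tool send_rows, never from a script. Its argument "motion" is a list of rows, each a list of 7 numbers: the shift along the world's x, y, z in mm, then the turn, a rotation vector about the world's x, y, z in rad, then the opening, from 0 (shut) to 1 (fully open). A call has 1 to 20 rows; each row shifts and turns the commanded pose from where the row before left it; what a row does not reach is not made up. A row lasts 1/10 s, in which the tool goes at most 50 mm and 8.59 degrees, less where a joint would pass 70% of its speed; a pose out of reach is approached as far as the arm can. A call is refused whole if a number of a shift passes 50 or a number of a turn 0.15, either way. A call with a gripper value outside its range is refused whole. The fingers move at their own pace and stop on an object; the grip force is fixed at half the most. Time passes only in rows, so rows that do not move let the fingers close. It gives the time, the measured TCP pose, the force, the opening and the grip force at its end, in the units of the state.
- r.read_state(): the state, without advancing time (a new reading comes with each control period).
- vision.grab_frame(name): name is "side" or "top" or "wrist"; returns (picture, depth): 400x640x3 uint8, blue, green, red; 400x640 float32, m along the optical axis (not along the pixel's ray), 0 where there is no reading.
- vision.camera_model(name): a dict with "K" (3x3 intrinsics, pixels), "camera_from_world" (4x4, takes a point from world to camera coordinates). Camera axes: x right, y up, looking along -z (the intrinsics and any distortion apply to the point x, -y, -z); pixel columns grow to the right and rows downward; lengths in m; the calibration is good to about 2 mm. The wrist camera is an equidistant fisheye: a pixel r from the principal point sees the ray r / f radians off the axis. A picture is of the moment at which its call begins: read the wrist's pose just before it. camera_model takes no time and is no camera call; for the wrist camera it gives the pose at the moment of the call.
- hand_in(): hands the job in; it is judged then, once.
The state is a dict: "time_s": time; "joint_positions": joint angles; "dq": joint speeds; "joint_efforts": joint torques, N m; "ee_pos": TCP position; "orientation": TCP orientation; "force": force on the tool from outside, world axes, zero at the start; "torque": the same for the moment, N m; "gripper_width": opening from 0.0 (shut) to 1.0 (fully open); "grip_force": force on a finger pad.
Only numpy, scipy, OpenCV 4.12 (cv2) and the standard library are available. Lean on these libraries where they do the work, as an engineer would, in place of code of your own. Each camera call takes 0.05 s, during which the arm holds its last target. There are 200 camera calls.

## Task

Slide the yellow transit lock out sideways from under the pull gauge and lay it flat inside the white tray. Then grip the gauge's orange-topped handle, draw it straight out slowly until the red drag pointer lines up with the green mark, hold it there for two seconds, and ease the handle all the way home before letting go: do not let it snap back. The red pointer must be left at the mark; do not touch the pointer or the mark, do not pull past the mark, and leave the glassware and bottles where they stand.

Things in the scene. Friction and masses are not known exactly. Their poses are not given: they have to be found in the camera images.
- lock: Yellow transit lock, loose, about 150 g: bar 165 mm long (its y), 20 wide (x), 22 high, with a grip tab at its +y end (30 mm along y, 20 wide, top 47 mm above the underside). Origin: centre of the bar's underside. It lies 12 mm above the bench under a bridge and the gauge's rod, blocking the rod. It comes out only along its +y, tab first; after 95 mm it can be lifted.
- lock_tab (a point): Point to grip on the lock's tab: middle of its 20 mm width and 30 mm length, 30 mm above the lock's underside; axes as the lock. The tab stands clear of the base plate (12 mm thick) and of the grey bridge (92 mm wide along the lock, its roof 76 mm above the bench), with 2.5 mm play either side of the bar.
- tray: White open tray fixed to the bench, outer 140 mm (its x) by 240 mm (its y), walls 4 mm thick and 18 mm high, floor 4 mm thick; origin at the centre of its underside. The lock belongs in here.
- grip (a point): Centre of the pull handle: black rubber block, orange top, 26 mm long (x), 24 wide (y), 46 high; this point is 53 mm above the bench. Pull level along its -x. A clear hand guard 84 mm wide, 86 to 171 mm above the bench, stands 25 mm beyond it (+x): a vertical gripper strikes it. Tilt 30 to 45 degrees, fingers down and along +x, pads on the y sides; grip 40 N or more.
- handle: The sprung draw rod with its handle, one moving part, 0.25 kg. -x is the pull direction. Origin 151 mm along +x from the grip point, at bench height. Move it slowly (never above 0.3 m/s); let go while drawn out it snaps back at about 1 m/s.
- rod_index (a point): Point of the rod that drives the red pointer: they agree while it pushes; 95 mm above the bench. At first the blue case slides along with the handle through an unknown free play of 0 to 18 mm, at about 1 N, the reading unchanged; then the case meets its stop, felt as a step to about 3 N, and the rod draws out against its spring, 0.2 N more per mm (up to 15 N at the mark).
- zero (a point): Zero line of the scale on the case, 95 mm above the bench; rod_index agrees with it when the rod is fully home. Moves with the case.
- pointer_line (a point): Line of the red drag pointer on the white scale plate carried by the case above the bridge. The rod pushes it along -x; friction (1 N) leaves it where it was pushed. Starts 0 to 12 mm from zero.
- mark_line (a point): Line of the green set mark on the same scale, 35 to 60 mm from zero along -x. Pointer and mark agree when pointer_line and mark_line have the same x in this frame.
- pointer: The red drag pointer itself (its origin is not on it: see pointer_line). Not to be touched.
- mark: The green set mark itself (its origin is not on it: see mark_line). Not to be touched.
- crate: Blue crate of eight capped jars fixed to the bench, 140 mm by 240 mm, 76 mm high; origin at the centre of its underside. Not part of the job; it may have changed sides with the tray.
- beaker: Empty glass beaker, 72 mm across, 95 mm high, origin at the centre of its underside. Leave it alone.
- reagent: Amber reagent bottle with blue cap, 64 mm across, 150 mm high, origin at the centre of its underside. Leave it alone.
- jar: Clear jar with white cap, 68 mm across, 85 mm high, origin at the centre of its underside. Leave it alone.
There are look-alikes about, which are no part of the job. Of the things that look like the lock, the largest one is meant.

How it is judged:
By the outcome, as a careful person would: the job done as asked, in the order asked, and still so for the second after the job is handed in, with the robot touching nothing.
It also fails if it takes over 67 s, if anything falls off the work surface, if the arm or the gripper's body presses on something with over 40 N, if the wrist force passes 120 N, or if a joint passes its speed limit or range.

## Working session

There is one attempt and no reset: what is moved stays moved. The work goes in short steps, Python scripts to look and compute and a tool call to move; the robot and the scene stay as the last step left them, time stands still between calls to the robot, and variables do not carry over. Pictures are saved under pics/ and viewed, at most 10 in all, crops included, and the job is handed in when it is done.

Besides the shell and the picture viewer there is one more tool, called after ">>>" as a command line: name --pt "numbers of a row" for each row, then --argument value for the rest. send_rows: Moves the arm, as the interface text tells. Its arguments: {"type":"object","properties":{"motion":{"type":"array","items":{"type":"array","items":{"type":"number"}}}},"required":["motion"]}

```bash
ls; mkdir -p pics
python3 - <<'E'
from station import r, vision
import cv2,numpy as np
print(r.read_state(), r.hold_point_z)
for n in("side","top","wrist"):
    m=vision.camera_model(n)
    p,d=vision.grab_frame(n); cv2.imwrite(f"pics/{n}0.png",p); np.savez(f"pics/{n}0.npz",p=p,d=d,K=m["K"],T=m["camera_from_world"])
    print(n,np.round(m["K"],1).tolist(),np.round(m["camera_from_world"],3).tolist(),[k for k in m])
E
```

```text
pics
{'time_s': 0.0, 'joint_positions': array([-1.26561474e+00,  3.51230546e-01,  1.65242632e+00,  1.28789265e-05,
        1.13912278e+00, -8.46086818e-02]), 'dq': array([ 0.00071525,  0.00027614, -0.0013507 ,  0.00254196,  0.00090509,
        0.00124045]), 'joint_efforts': array([ 2.83360168e-03, -4.97311735e+01, -2.85252339e+01,  7.00112712e-02,
        2.57146888e-02, -1.06827827e-04]), 'ee_pos': array([ 0.20891294, -0.50839743,  0.21810371]), 'orientation': array([-5.90535288e-04,  9.81068333e-01,  1.93660975e-01, -5.95104943e-05]), 'force': array([0.42734712, 0.39795219, 0.34353541]), 'torque': array([ 0.03444781, -0.00249249, -0.02042789]), 'grip_force': 0.0, 'gripper_width': 0.999758082986431} -0.0188
side [[407.6, 0.0, 322.0], [0.0, 407.6, 197.4], [0.0, 0.0, 1.0]] [[-0.984, -0.176, -0.005, 0.568], [0.08, -0.475, 0.876, -0.108], [-0.157, 0.862, 0.481, -1.121], [0.0, 0.0, 0.0, 1.0]] ['K', 'camera_from_world']
top [[437.1, 0.0, 323.7], [0.0, 437.1, 202.0], [0.0, 0.0, 1.0]] [[-0.02, -1.0, -0.009, 0.051], [0.985, -0.021, 0.171, -0.558], [-0.171, -0.006, 0.985, -1.104], [0.0, 0.0, 0.0, 1.0]] ['K', 'camera_from_world']
wrist [[309.7, 0.0, 322.6], [0.0, 309.7, 201.7], [0.0, 0.0, 1.0]] [[0.379, -0.925, 0.0, -0.55], [0.891, 0.365, -0.271, 0.031], [0.25, 0.103, 0.963, -0.391], [0.0, 0.0, 0.0, 1.0]] ['K', 'camera_from_world']
```

View pics/top0.png

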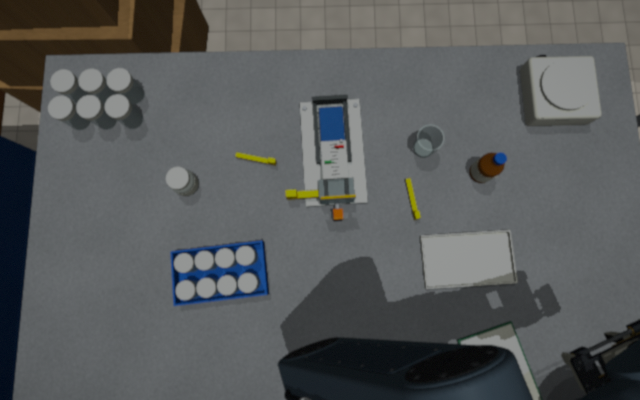

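View pics/side0.png

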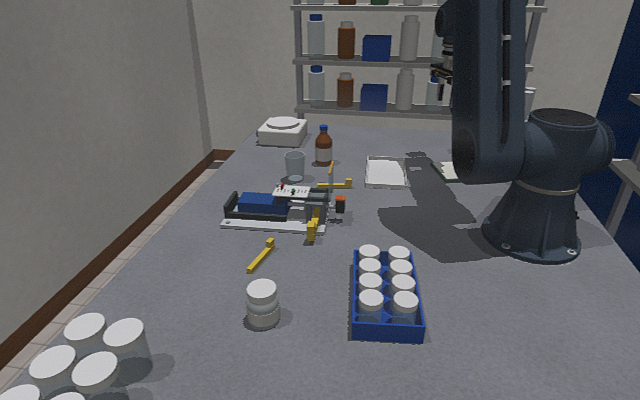

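The top view shows three yellow objects. The largest has its tab at about (291,194) and its bar running under the bridge to about (355,196). The look-alikes are loose bars at (256,158) and (413,198). The handle's orange top is at (338,213), the tray at (468,260) and the crate at (218,272). I choose the one at (291,194), which sits under the bridge, and check it in a close crop.

```bash
cat > h.py <<'E'
import cv2,numpy as np
def load(n):
    z=np.load(n); return z["p"],z["d"],z["K"],z["T"]
def ray(K,T,uv,fish=False):
    x=(uv[0]-K[0,2])/K[0,0]; y=(uv[1]-K[1,2])/K[1,1]
    if fish:
        t=np.hypot(x,y); s=np.sin(t)/max(t,1e-9); d=np.array([x*s,-y*s,-np.cos(t)])
    else: d=np.array([x,-y,-1.])
    R=T[:3,:3]; return -R.T@T[:3,3], R.T@d
def plane(K,T,uv,z,fish=False):
    c,d=ray(K,T,uv,fish); return c+d*(z-c[2])/d[2]
def grab(n,f):
    from station import vision
    m=vision.camera_model(n); p,d=vision.grab_frame(n); np.savez(f"pics/{f}.npz",p=p,d=d,K=m["K"],T=m["camera_from_world"]); return p,d,np.array(m["K"]),np.array(m["camera_from_world"])
def blobs(p,lo,hi,amin=15):
    m=cv2.inRange(cv2.cvtColor(p,cv2.COLOR_BGR2HSV),lo,hi)
    n,l,s,c=cv2.connectedComponentsWithStats(m)
    return [(tuple(np.round(c[i],1)),s[i].tolist(),cv2.minAreaRect(np.argwhere(l==i)[:,::-1].astype(np.float32))) for i in range(1,n) if s[i,4]>=amin]
E
python3 - <<'E'
from h import *
p,d,K,T=load("pics/top0.npz")
cv2.imwrite("pics/c1.png",cv2.resize(p[85:235,235:435],None,fx=4,fy=4,interpolation=cv2.INTER_CUBIC))
for nm,lo,hi,z in(("yel",(22,120,80),(35,255,255),.04),("org",(5,150,120),(18,255,255),.076),("green",(50,120,60),(80,255,255),.1),("red",(0,150,80),(4,255,255),.1),("blue",(100,150,60),(125,255,255),.09)):
    for c,s,b in blobs(p,lo,hi,5):
        if s[4]>(4 if nm in("green","red") else 20): print(nm,c,s,np.round(b[1],1),round(b[2],1),np.round(plane(K,T,c,z),4))
w=cv2.inRange(p,(150,150,150),(255,255,255)); 
n,l,s,c=cv2.connectedComponentsWithStats(cv2.inRange(p,(120,120,120),(255,255,255))[215:300,410:530])
i=1+np.argmax(s[1:,4]); q=np.argwhere(l==i)[:,::-1].astype(np.float32)+[410,215]
b=cv2.minAreaRect(q.astype(np.float32)); print("tray",b,[np.round(plane(K,T,x,.018)[:2],3) for x in cv2.boxPoints(b)])
E
```

```text
yel (np.float64(255.9), np.float64(158.2)) [235, 152, 41, 12, 223] [40.6  6.7] 8.6 [0.6843 0.2205 0.04  ]
yel (np.float64(412.1), np.float64(198.2)) [405, 178, 16, 41, 230] [41.5  6.4] 74.7 [ 0.5653 -0.1956  0.04  ]
yel (np.float64(301.4), np.float64(193.9)) [285, 189, 34, 10, 260] [ 9. 33.] 90.0 [0.5832 0.0983 0.04  ]
yel (np.float64(337.2), np.float64(196.7)) [321, 194, 34, 6, 110] [ 3.6 33.2] 84.8 [0.5736 0.0031 0.04  ]
org (np.float64(337.8), np.float64(213.5)) [333, 209, 10, 10, 91] [9. 9.] 90.0 [0.5231 0.0036 0.076 ]
green (np.float64(327.8), np.float64(161.8)) [326, 161, 4, 2, 5] [0.9 3.2] 71.6 [0.6537 0.0264 0.1   ]
red (np.float64(338.7), np.float64(146.4)) [336, 146, 7, 2, 10] [1. 6.] 90.0 [ 0.694  -0.0025  0.1   ]
blue (np.float64(331.4), np.float64(123.3)) [320, 107, 25, 33, 727] [31.7 23.2] 85.8 [0.7603 0.0147 0.09  ]
blue (np.float64(499.8), np.float64(158.0)) [494, 153, 12, 11, 102] [10. 11.] 90.0 [ 0.6567 -0.4168  0.09  ]
blue (np.float64(225.8), np.float64(272.2)) [171, 241, 97, 64, 1881] [54.3 95.5] 83.3 [0.3801 0.2849 0.09  ]
tray ((466.39111328125, 257.910888671875), (54.42853546142578, 86.56822967529297), 84.2894058227539) [array([ 0.469, -0.217]), array([ 0.487, -0.448]), array([ 0.345, -0.449]), array([ 0.327, -0.223])]
```

View pics/c1.png

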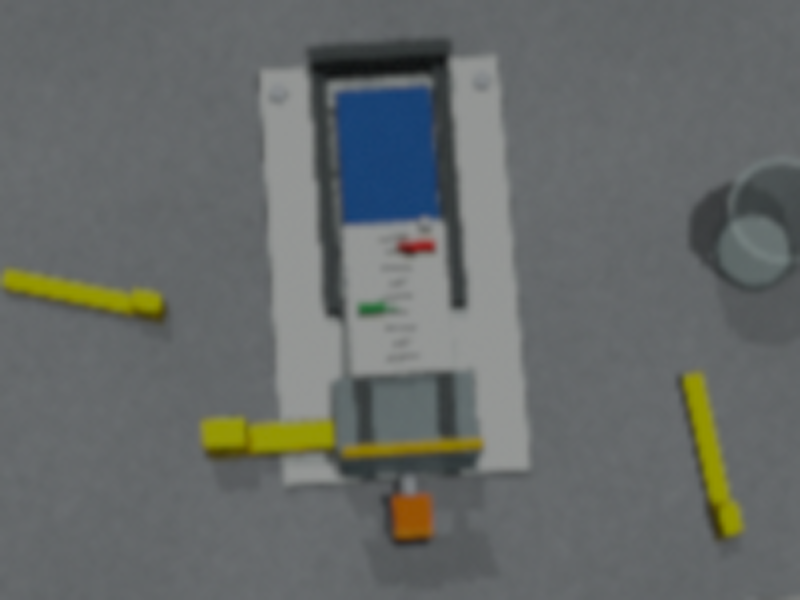

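The crop confirms the lock: tab at full-image (291,194), bar running right under the grey bridge. The red pointer is at (339,146), the green mark at (328,162) and the orange handle top at (338,213). The yellow line near (338,197) is the guard's top edge.

Run:
```python
from h import *
p,d,K,T=load("pics/top0.npz")
f=lambda u,v:(235+u/4-.4,85+v/4-.4)
P=[plane(K,T,f(*c),.012) for c in((262,70),(285,485),(528,470),(497,58))]
print(np.round(P,4)); 
for a,b in((0,1),(3,2),):
    v=P[a]-P[b]; print("yaw",np.degrees(np.arctan2(v[1],v[0])))
q=np.array(P); v=q[0]-q[3]; print(np.degrees(np.arctan2(-v[0],v[1])), np.degrees(np.arctan2(-(q[1]-q[2])[0],(q[1]-q[2])[1])))
for n,u,v,z in(("tab",224,435,.059),("tabcorner",203,435,.059),("tabR",245,433,.059),("barR",333,436,.034),("grip",412,516,.076),("bridgeL",335,425,.076),("bridgeR",480,418,.076)): print(n,np.round(plane(K,T,f(u,v),z),4))
# side blobs
p,d,K2,T2=load("pics/side0.npz")
for nm,lo,hi in(("yel",(20,120,60),(35,255,255)),("org",(5,150,100),(18,255,255))):
    for c,s,b in blobs(p,lo,hi,8):
        print(nm,c,s)
for z,P_ in(("tab",plane(K,T,f(224,435),.059)),("grip",plane(K,T,f(412,516),.076))):
    c=T2@np.r_[P_,1]; print(z,"expected side px",K2[0,2]+K2[0,0]*c[0]/-c[2],K2[1,2]+K2[1,1]*c[1]/c[2])
```

```text
[[ 0.8538  0.1007  0.012 ]
 [ 0.5553  0.0882  0.012 ]
 [ 0.5621 -0.0772  0.012 ]
 [ 0.8588 -0.066   0.012 ]]
yaw 2.403054036040964
yaw 2.151545565969906
1.7423656679902506 2.365999652672385
tab [0.5816 0.1255 0.059 ]
tabcorner [0.5819 0.1393 0.059 ]
tabR [0.5826 0.1117 0.059 ]
barR [0.5842 0.0545 0.034 ]
grip [0.5229 0.0041 0.076 ]
bridgeL [0.5833 0.0523 0.076 ]
bridgeR [ 0.5859 -0.0414  0.076 ]
yel (np.float64(330.9), np.float64(166.2)) [329, 161, 5, 12, 23]
yel (np.float64(343.2), np.float64(183.9)) [333, 178, 19, 10, 103]
yel (np.float64(322.7), np.float64(184.9)) [318, 183, 11, 5, 50]
yel (np.float64(312.6), np.float64(225.3)) [307, 208, 12, 33, 263]
yel (np.float64(261.2), np.float64(255.8)) [247, 238, 27, 36, 300]
org (np.float64(344.5), np.float64(28.0)) [341, 28, 8, 1, 8]
org (np.float64(339.8), np.float64(197.6)) [336, 195, 9, 6, 41]
tab expected side px 311.60646876384567 223.5164004128821
grip expected side px 340.0991250086883 197.78441949121444
```

The side view agrees with the top view to within a pixel. The gauge yaw is about +2.2°. I move above the tab.

>>> send_rows --pt "22 37 2 0 0 0.072 1" --pt "22 37 2 0 0 0.072 1" --pt "22 37 2 0 0 0.072 1" --pt "22 37 2 0 0 0.072 1" --pt "22 37 2 0 0 0.072 1" --pt "22 37 2 0 0 0.072 1" --pt "22 37 0 0 0 0.072 1" --pt "22 37 0 0 0 0.072 1" --pt "22 37 0 0 0 0.072 1" --pt "22 37 0 0 0 0.072 1" --pt "22 37 0 0 0 0.072 1" --pt "22 37 0 0 0 0.072 1" --pt "22 37 0 0 0 0.072 1" --pt "22 37 0 0 0 0.072 1" --pt "22 37 0 0 0 0.072 1" --pt "22 37 0 0 0 0.072 1" --pt "22 37 0 0 0 0.072 1" --pt "0 0 0 0 0 0 1" --pt "0 0 0 0 0 0 1"

```text
time_s: 2.05
ee_pos: [0.5827, 0.1207, 0.23]
orientation: [-0.0, 0.691, 0.722, -0.001]
force: [-0.2, -0.3, 0.6]
gripper_width: 1.001
grip_force: 0.0
```

Run:
```python
from h import *
from station import r
s=r.read_state(); print(s["time_s"],s["ee_pos"],s["orientation"],s["force"])
p,d,K,T=grab("wrist","w1"); cv2.imwrite("pics/w1.png",p)
for c,st,b in blobs(p,(20,120,60),(35,255,255),40): print(c,st,np.round(plane(K,T,c,.059,True),4),b)
```

```text
2.05 [0.58274551 0.12066392 0.2299723 ] [-2.85557161e-04  6.91452694e-01  7.22421487e-01 -5.33584602e-04] [-0.17989436 -0.26484235  0.62643097]
(np.float64(413.2), np.float64(102.5)) [396, 57, 35, 88, 1161] [0.6785 0.2182 0.059 ] ((415.1415100097656, 100.25471496582031), (16.62062644958496, 88.59754943847656), 15.945395469665527)
(np.float64(324.2), np.float64(202.5)) [316, 162, 18, 84, 1370] [0.5854 0.0996 0.059 ] ((324.5, 203.5), (83.0, 17.0), 90.0)
(np.float64(153.9), np.float64(297.3)) [144, 273, 26, 50, 640] [ 0.3444 -0.0545  0.059 ] ((155.90267944335938, 297.4601745605469), (24.3459529876709, 49.490135192871094), 3.814074993133545)
(np.float64(492.4), np.float64(309.3)) [479, 282, 22, 41, 295] [ 0.844  -0.0555  0.059 ] ((494.38525390625, 303.8564453125), (18.186786651611328, 40.84248733520508), 28.73979377746582)
(np.float64(422.3), np.float64(350.0)) [275, 317, 295, 54, 5003] [ 0.7435 -0.125   0.059 ] ((421.99456787109375, 343.61199951171875), (49.21896743774414, 294.64251708984375), 89.1987075805664)
```

View pics/w1.png

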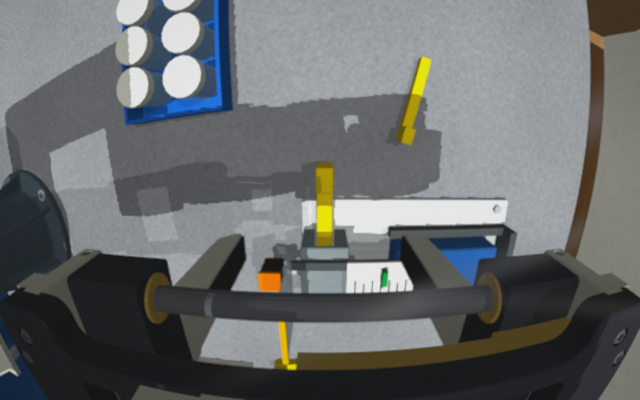

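The wrist view shows the tab at about (324,175), with the bar going down to (325,240) under the bridge. The orange handle is at (270,277) and the green mark at (384,277).

Run:
```python
from h import *
p,d,K,T=load("pics/w1.npz")
m=cv2.inRange(cv2.cvtColor(p,cv2.COLOR_BGR2HSV),(20,120,60),(35,255,255))
for v in range(160,248,4):
    u=np.where(m[v,300:350])[0]
    if len(u): print(v,300+u.min(),300+u.max(),p[v,324], np.round(plane(K,T,(300+(u.min()+u.max())/2,v),.059,True),4), np.round(plane(K,T,(300+(u.min()+u.max())/2,v),.034,True),4), round(float(d[v,324]),3))
```

```text
164 317 331 [ 10  91 106] [0.5833 0.1436 0.059 ] [0.5835 0.1397 0.034 ] 0.358
168 316 332 [ 10 131 152] [0.5835 0.1391 0.059 ] [0.5837 0.1349 0.034 ] 0.34
172 316 333 [ 10 148 170] [0.5842 0.1346 0.059 ] [0.5845 0.1301 0.034 ] 0.341
176 316 333 [ 10 147 169] [0.5844 0.1301 0.059 ] [0.5847 0.1253 0.034 ] 0.342
180 316 333 [ 10 146 169] [0.5846 0.1256 0.059 ] [0.585  0.1204 0.034 ] 0.344
184 316 333 [ 10 146 168] [0.5848 0.121  0.059 ] [0.5852 0.1155 0.034 ] 0.344
188 316 332 [ 10 144 166] [0.5845 0.1164 0.059 ] [0.5848 0.1106 0.034 ] 0.346
192 316 332 [ 10 139 160] [0.5847 0.1118 0.059 ] [0.585  0.1056 0.034 ] 0.348
196 316 332 [ 10 146 169] [0.5849 0.1072 0.059 ] [0.5852 0.1006 0.034 ] 0.373
200 317 331 [ 10 145 169] [0.5851 0.1025 0.059 ] [0.5854 0.0956 0.034 ] 0.376
204 317 331 [ 10 148 170] [0.5853 0.0978 0.059 ] [0.5857 0.0906 0.034 ] 0.376
208 317 332 [ 10 229 231] [0.586  0.0931 0.059 ] [0.5865 0.0855 0.034 ] 0.378
212 317 332 [ 10 229 231] [0.5863 0.0883 0.059 ] [0.5867 0.0804 0.034 ] 0.38
216 317 332 [ 10 228 231] [0.5865 0.0835 0.059 ] [0.587  0.0752 0.034 ] 0.381
220 317 332 [ 10 228 231] [0.5867 0.0786 0.059 ] [0.5872 0.07   0.034 ] 0.382
224 316 332 [ 10 228 231] [0.5863 0.0737 0.059 ] [0.5868 0.0647 0.034 ] 0.384
228 316 331 [ 10 228 231] [0.586  0.0687 0.059 ] [0.5864 0.0593 0.034 ] 0.385
232 317 331 [ 10 158 177] [0.5868 0.0638 0.059 ] [0.5873 0.054  0.034 ] 0.386
236 317 331 [ 10 132 152] [0.587  0.0587 0.059 ] [0.5875 0.0486 0.034 ] 0.389
240 317 331 [ 10 114 132] [0.5872 0.0536 0.059 ] [0.5878 0.0431 0.034 ] 0.39
244 317 331 [  9 113 131] [0.5874 0.0485 0.059 ] [0.588  0.0376 0.034 ] 0.391
```

>>> send_rows --pt "1 5 -30 0 0 -0.005 1" --pt "0 0 -40 0 0 0 1" --pt "0 0 -40 0 0 0 1" --pt "0 0 -40 0 0 0 1" --pt "0 0 -30 0 0 0 1" --pt "0 0 -17 0 0 0 1" --pt "0 0 -10 0 0 0 1" --pt "0 0 0 0 0 0 0.5" --pt "0 0 0 0 0 0 0.1" --pt "0 0 0 0 0 0 0" --pt "0 0 0 0 0 0 0" --pt "0 0 0 0 0 0 0" --pt "0 0 0 0 0 0 0" --pt "0 0 0 0 0 0 0"

```text
time_s: 3.5
ee_pos: [0.584, 0.1253, 0.0237]
orientation: [0.0, 0.694, 0.72, 0.0]
force: [0.7, 1.1, 1.2]
gripper_width: 0.445
grip_force: 0.0
```

>>> send_rows --pt "0 0 0 0 0 0 0" --pt "0 0 0 0 0 0 0" --pt "0 0 0 0 0 0 0" --pt "0 0 0 0 0 0 0" --pt "0 0 0 0 0 0 0"

```text
time_s: 4.0
ee_pos: [0.584, 0.1253, 0.0236]
orientation: [-0.0, 0.694, 0.72, -0.0]
force: [0.8, 0.4, -0.7]
gripper_width: 0.214
grip_force: 30.0
```

>>> send_rows --pt "-0.1 3 0 0 0 0 0" --pt "-0.2 5 0 0 0 0 0" --pt "-0.3 8 0 0 0 0 0" --pt "-0.3 8 0 0 0 0 0" --pt "-0.3 8 0 0 0 0 0"

```text
time_s: 4.5
ee_pos: [0.5827, 0.1582, 0.0236]
orientation: [-0.0, 0.693, 0.721, -0.0]
force: [0.5, -0.6, -1.1]
gripper_width: 0.213
grip_force: 30.0
```

>>> send_rows --pt "-0.4 10 0 0 0 0 0" --pt "-0.4 10 0 0 0 0 0" --pt "-0.4 10 0 0 0 0 0" --pt "-0.4 10 0 0 0 0 0" --pt "-0.4 10 0 0 0 0 0" --pt "-0.4 10 0 0 0 0 0" --pt "-0.4 10 0 0 0 0 0" --pt "-0.2 4 0 0 0 0 0" --pt "0 0 0 0 0 0 0"

```text
time_s: 5.4
ee_pos: [0.5797, 0.2319, 0.0236]
orientation: [-0.0, 0.693, 0.721, 0.0]
force: [0.3, -0.1, -0.7]
gripper_width: 0.211
grip_force: 30.0
```

Run:
```python
from h import *
p,d,K,T=grab("top","t2")
for c,s,b in blobs(p,(20,120,60),(35,255,255),20): print(c,s,np.round(b[1],1),b[2],np.round(plane(K,T,c,.04),4))
```

```text
(np.float64(267.6), np.float64(160.4)) [259, 157, 17, 8, 104] [ 7. 16.] 90.0 [0.6774 0.1887 0.04  ]
(np.float64(412.2), np.float64(198.9)) [405, 178, 16, 41, 239] [41.5  6.7] 74.57783508300781 [ 0.5634 -0.1958  0.04  ]
(np.float64(287.2), np.float64(195.2)) [268, 191, 40, 10, 315] [ 8.2 39.2] 87.51044464111328 [0.5805 0.1362 0.04  ]
(np.float64(337.0), np.float64(196.7)) [321, 194, 34, 6, 107] [ 3.5 33.2] 85.2363510131836 [0.5736 0.0036 0.04  ]
```

The bar's far end is at column 308 (y about 0.08), clear of the bridge. I lift.

>>> send_rows --pt "0 0 5 0 0 0 0" --pt "0 0 10 0 0 0 0" --pt "0 0 15 0 0 0 0" --pt "0 0 20 0 0 0 0" --pt "0 0 25 0 0 0 0" --pt "0 0 30 0 0 0 0" --pt "0 0 30 0 0 0 0" --pt "0 0 30 0 0 0 0" --pt "0 0 30 0 0 0 0" --pt "0 0 20 0 0 0 0" --pt "0 0 10 0 0 0 0" --pt "-10 0 0 0 0 0 0" --pt "-20 0 0 0 0 0 0" --pt "-20 0 0 0 0 0 0" --pt "-20 0 0 0 0 0 0"

```text
time_s: 6.95
ee_pos: [0.5078, 0.2309, 0.2473]
orientation: [-0.001, 0.694, 0.72, -0.001]
force: [-0.4, -0.2, -1.3]
gripper_width: 0.216
grip_force: 30.0
```

Run:
```python
from h import *
p,d,K,T=grab("side","s3"); cv2.imwrite("pics/s3.png",cv2.resize(p[60:330,180:480],None,fx=2,fy=2))
```

```text
(no output)
```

View pics/s3.png

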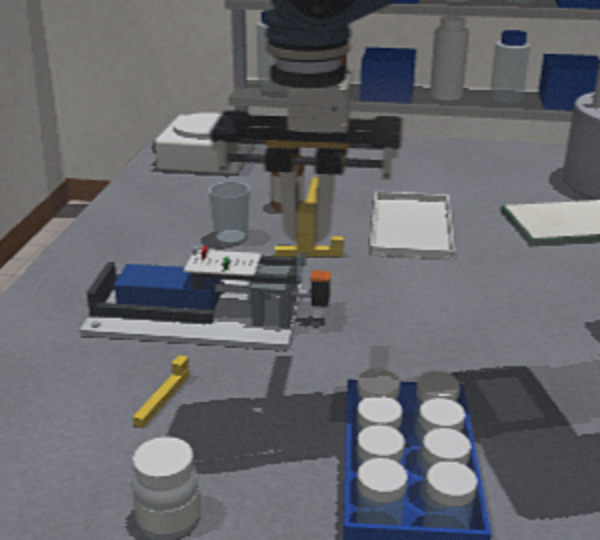

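The lock hangs about level from the gripper (crop (305,240)) and the gauge is undisturbed. I carry it to the tray.

>>> send_rows --pt "-20 -5 0 0 0 0 0" --pt "-20 -15 0 0 0 0 0" --pt "-16 -25 0 0 0 0 0" --pt "-10 -35 0 0 0 0.004 0" --pt "-5 -38 0 0 0 0.004 0" --pt "-5 -38 0 0 0 0.004 0" --pt "-5 -38 0 0 0 0.004 0" --pt "-5 -38 0 0 0 0.004 0" --pt "-5 -38 0 0 0 0.004 0" --pt "-5 -38 0 0 0 0.004 0" --pt "-5 -38 0 0 0 0.004 0" --pt "-5 -38 0 0 0 0.004 0" --pt "0 -38 0 0 0 0.004 0" --pt "0 -30 -10 0 0 0 0" --pt "0 -25 -20 0 0 0 0" --pt "0 -15 -30 0 0 0 0" --pt "0 -6 -30 0 0 0 0" --pt "0 0 -30 0 0 0 0" --pt "0 0 -20 0 0 0 0" --pt "0 0 0 0 0 0 0"

```text
time_s: 9.0
ee_pos: [0.4019, -0.2653, 0.1058]
orientation: [-0.003, 0.679, 0.734, -0.0]
force: [-0.8, 0.2, -2.2]
gripper_width: 0.212
grip_force: 30.0
```

Run:
```python
from h import *
from station import r
s=r.read_state();print(s["ee_pos"],s["time_s"])
p,d,K,T=grab("side","s4"); cv2.imwrite("pics/s4.png",cv2.resize(p[80:250,280:540],None,fx=3,fy=3))
p,d,K,T=grab("wrist","w4"); 
for c,st,b in blobs(p,(20,120,60),(35,255,255),100): print(c,st,b,np.round(plane(K,T,c,s["ee_pos"][2]+.03,True),4))
```

```text
[ 0.40188384 -0.26525621  0.1058349 ] 9.0
(np.float64(495.8), np.float64(152.6)) [448, 144, 101, 21, 1571] ((498.0760498046875, 153.7808074951172), (18.75625228881836, 100.37759399414062), 88.09085083007812) [ 0.4845 -0.198   0.1358]
(np.float64(322.6), np.float64(258.0)) [301, 220, 43, 74, 2914] ((322.0, 256.5), (73.0, 42.0), 90.0) [ 0.4025 -0.2589  0.1358]
(np.float64(279.0), np.float64(307.8)) [275, 280, 10, 55, 335] ((279.4999694824219, 306.9999694824219), (53.99999237060547, 8.999998092651367), 90.0) [ 0.3814 -0.2913  0.1358]
(np.float64(366.2), np.float64(307.3)) [361, 280, 10, 55, 326] ((365.5, 307.0), (54.0, 9.0), 90.0) [ 0.4283 -0.2873  0.1358]
(np.float64(325.9), np.float64(352.7)) [154, 322, 325, 48, 6698] ((316.0, 345.5), (47.0, 324.0), 90.0) [ 0.4094 -0.3225  0.1358]
```

View pics/s4.png

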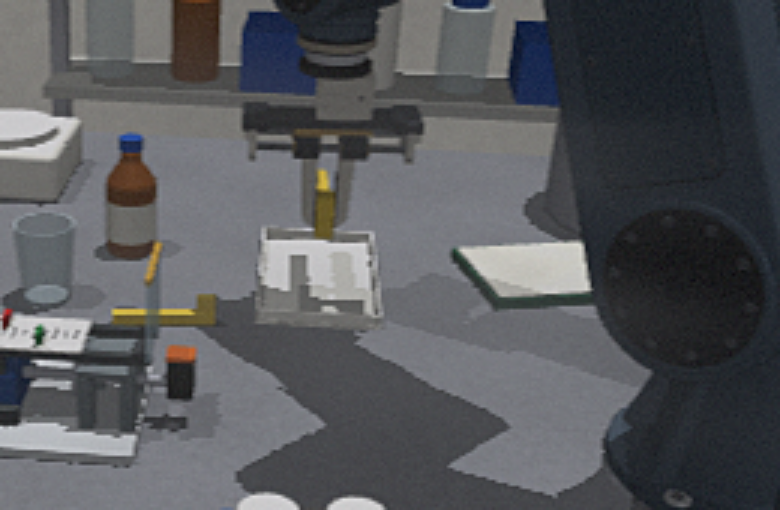

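The lock hangs over the tray (crop (325,215) above the tray at (320,275)). I lower it.

>>> send_rows --pt "0 -2 -20 0 0 0 0" --pt "0 0 -20 0 0 0 0" --pt "0 0 -20 0 0 0 0" --pt "0 0 -15 0 0 0 0" --pt "0 0 -8 0 0 0 0" --pt "0 0 -3 0 0 0 0" --pt "0 0 -2 0 0 0 0" --pt "0 0 0 0 0 0 0"

```text
time_s: 9.9
ee_pos: [0.4041, -0.2689, 0.0212]
orientation: [0.0, 0.679, 0.734, 0.0]
force: [-0.2, -0.2, -0.9]
gripper_width: 0.218
grip_force: 30.0
```

>>> send_rows --pt "0 0 -2 0 0 0 0" --pt "0 0 -2 0 0 0 0" --pt "0 0 0 0 0 0 0"

```text
time_s: 10.2
ee_pos: [0.4038, -0.2687, 0.0166]
orientation: [-0.0, 0.679, 0.734, -0.0]
force: [0.9, 1.1, -1.5]
gripper_width: 0.212
grip_force: 30.0
```

>>> send_rows --pt "0 0 0 0 0 0 0.45" --pt "0 0 0 0 0 0 0.45" --pt "0 0 0 0 0 0 0.45" --pt "0 0 0 0 0 0 0.45" --pt "0 0 10 0 0 0 0.45" --pt "0 0 20 0 0 0 0.45" --pt "0 0 30 0 0 0 0.45" --pt "0 0 40 0 0 0 0.45" --pt "0 0 40 0 0 0 0.45" --pt "0 0 0 0 0 0 0.45"

```text
time_s: 11.2
ee_pos: [0.4057, -0.2702, 0.1619]
orientation: [0.004, 0.679, 0.734, 0.0]
force: [0.9, -0.3, -1.1]
gripper_width: 0.451
grip_force: 0.0
```

Run:
```python
from h import *
p,d,K,T=grab("side","s5"); cv2.imwrite("pics/s5.png",cv2.resize(p[80:250,280:540],None,fx=3,fy=3))
p,d,K,T=grab("wrist","w5")
for c,st,b in blobs(p,(20,120,60),(35,255,255),100): print(c,st,b[1],b[2],np.round(plane(K,T,c,.03,True),4))
```

```text
(np.float64(471.0), np.float64(141.8)) [427, 135, 92, 17, 1214] (15.450115203857422, 91.31710052490234) 87.79740142822266 [ 0.5537 -0.2027  0.03  ]
(np.float64(321.3), np.float64(232.3)) [311, 174, 21, 120, 2191] (20.0, 119.0) 0.0 [ 0.4073 -0.3109  0.03  ]
(np.float64(237.6), np.float64(305.4)) [232, 279, 15, 54, 451] (13.800232887268066, 53.090633392333984) 1.5911403894424438 [ 0.316  -0.4126  0.03  ]
(np.float64(407.6), np.float64(322.6)) [400, 308, 14, 25, 173] (12.181553840637207, 22.957544326782227) 38.65980911254883 [ 0.5218 -0.424   0.03  ]
(np.float64(360.8), np.float64(354.5)) [191, 331, 324, 39, 5477] (30.612293243408203, 323.2100830078125) 87.36324310302734 [ 0.4709 -0.4787  0.03  ]
```

View pics/s5.png

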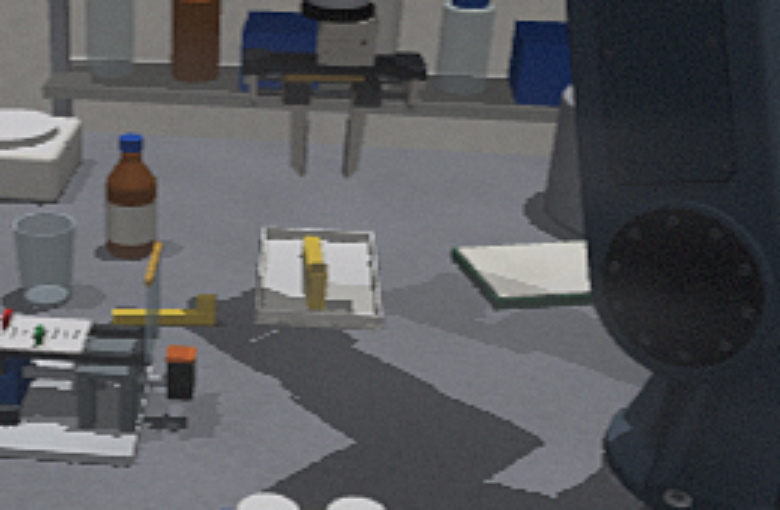

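The side crop shows the lock flat in the tray (crop (315,275)), with nothing else disturbed. Next I go to a standoff in front of the handle: yaw so the pads face its y sides, then tilt 40°.

>>> send_rows --pt "4 21 10 0 0 -0.124 0.6" --pt "4 21 10 0 0 -0.124 0.6" --pt "4 21 10 0 0 -0.124 0.6" --pt "4 21 10 0 0 -0.124 0.6" --pt "4 21 5 0 0 -0.124 0.6" --pt "4 21 0 0 0 -0.124 0.6" --pt "4 21 0 0 0 -0.124 0.6" --pt "4 21 0 0 0 -0.124 0.6" --pt "4 21 0 0 0 -0.124 0.6" --pt "4 21 0 0 0 -0.124 0.6" --pt "4 21 0 0 0 -0.124 0.6" --pt "4 21 0 0 0 -0.124 0.6" --pt "3 21 0 0 0 -0.122 0.6" --pt "0 0 -5 0.005 -0.14 0 0.6" --pt "0 0 -15 0.005 -0.14 0 0.6" --pt "0 0 -15 0.005 -0.14 0 0.6" --pt "0 0 -15 0.005 -0.14 0 0.6" --pt "0 0 -15 0.006 -0.138 0 0.6" --pt "0 0 0 0 0 0 0.6"

```text
time_s: 13.2
ee_pos: [0.4571, 0.0195, 0.1539]
orientation: [-0.031, 0.964, 0.029, 0.263]
force: [-0.8, 0.2, -0.3]
gripper_width: 0.602
grip_force: 0.0
```

Run:
```python
from h import *
from station import r
s=r.read_state(); print(s["time_s"],s["ee_pos"],s["orientation"],np.round(s["joint_positions"],3),s["force"])
from scipy.spatial.transform import Rotation as Ro
q=s["orientation"]; print(np.round(Ro.from_quat(q[[1,2,3,0]]).as_matrix(),3))
p,d,K,T=grab("wrist","w6"); cv2.imwrite("pics/w6.png",p); print("cam",-T[:3,:3].T@T[:3,3])
for nm,lo,hi,z in(("org",(5,150,100),(18,255,255),.076),("green",(50,100,40),(80,255,255),.1),("red",(0,150,60),(4,255,255),.1)):
    for c,st,b in blobs(p,lo,hi,12): print(nm,c,st,np.round(plane(K,T,c,z,True),4))
```

```text
13.2 [0.45707053 0.01952481 0.15388565] [-0.03054922  0.96382287  0.0291015   0.26318306] [-0.151  0.1    2.303  0.602  0.267  0.815] [-0.81282117  0.16733558 -0.2886033 ]
[[ 0.86   0.072  0.506]
 [ 0.04  -0.996  0.074]
 [ 0.509 -0.044 -0.86 ]]
cam [0.43794081 0.01020915 0.33522046]
org (np.float64(350.1), np.float64(184.4)) [336, 169, 29, 31, 838] [0.5234 0.003  0.076 ]
green (np.float64(332.9), np.float64(52.7)) [324, 48, 24, 10, 173] [0.6529 0.0252 0.1   ]
red (np.float64(361.8), np.float64(28.0)) [352, 24, 21, 9, 177] [ 0.6923 -0.0034  0.1   ]
```

View pics/w6.png

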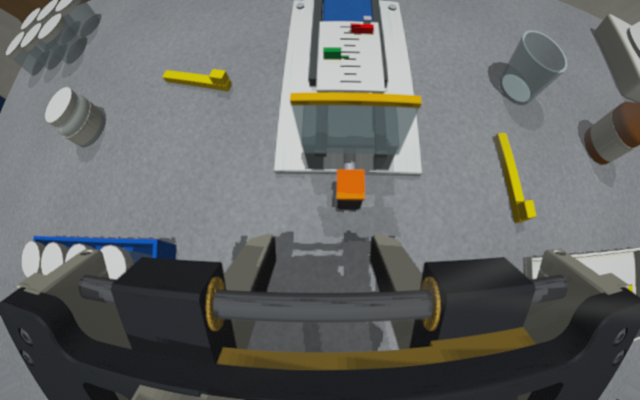

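The wrist view shows the orange handle top at (350,184), the green mark at (333,53) and the red pointer at (362,28), seen over and through the guard. The arm has not reached the commanded orientation yet, so I let it settle.

>>> send_rows --pt "0 0 0 0 0 0 0.6" --pt "0 0 0 0 0 0 0.6" --pt "0 0 0 0 0 0 0.6"

```text
time_s: 13.55
ee_pos: [0.459, 0.0191, 0.1559]
orientation: [-0.03, 0.963, 0.03, 0.265]
force: [-0.1, 0.7, 0.6]
gripper_width: 0.604
grip_force: 0.0
```

```bash
cat > st.py <<'E'
from h import *
from station import r
from scipy.spatial.transform import Rotation as Ro
s=r.read_state(); q=s["orientation"]; M=Ro.from_quat(q[[1,2,3,0]]).as_matrix()
print("t",round(s["time_s"],2),"tcp",np.round(s["ee_pos"],4),"hold",np.round(s["ee_pos"]+M@[0,0,-.0188],4),"q",np.round(s["joint_positions"],3),"F",np.round(s["force"],1),"w",round(s["gripper_width"],3),s["grip_force"])
a=np.radians(2.2)
def want(th): 
    g=np.array([np.cos(a),np.sin(a),0]); z=np.array([0,0,1.])
    tz=g*np.sin(th)-z*np.cos(th); tx=g*np.cos(th)+z*np.sin(th); return np.c_[tx,np.cross(tz,tx),tz]
for th in(30,33,36,40): print(th,"rotvec to go",np.round(Ro.from_matrix(want(np.radians(th))@M.T).as_rotvec(),3))
E
python3 st.py
```

```text
t 13.55 tcp [0.459  0.0191 0.1559] hold [0.4494 0.0177 0.172 ] q [-0.15   0.098  2.299  0.593  0.268  0.822] F [-0.1  0.7  0.6] w 0.604 0.0
30 rotvec to go [-0.042  0.012 -0.034]
33 rotvec to go [-0.039 -0.04  -0.035]
36 rotvec to go [-0.036 -0.093 -0.036]
40 rotvec to go [-0.032 -0.162 -0.038]
```

The arm is near its wrist singularity: forearm tilt about 43° here, about 20° down at the handle. The current sideways lean lets the wrist swing round smoothly as I descend, so I lower slowly in front of the handle.

>>> send_rows --pt "0 0 -6 0 0 0 0.6" --pt "0 0 -6 0 0 0 0.6" --pt "0 0 -6 0 0 0 0.6" --pt "0 0 -6 0 0 0 0.6" --pt "0 0 -6 0 0 0 0.6" --pt "0 0 -6 0 0 0 0.6" --pt "0 0 -6 0 0 0 0.6" --pt "0 0 -6 0 0 0 0.6" --pt "0 0 -6 0 0 0 0.6" --pt "0 0 -6 0 0 0 0.6"

```text
time_s: 14.55
ee_pos: [0.459, 0.0192, 0.0957]
orientation: [-0.03, 0.963, 0.03, 0.265]
force: [0.2, 0.5, 0.2]
gripper_width: 0.6
grip_force: 0.0
```

```bash
python3 st.py
```

```text
t 14.55 tcp [0.459  0.0192 0.0957] hold [0.4494 0.0178 0.1118] q [-0.15   0.257  2.344  1.438  0.15  -0.037] F [0.2 0.5 0.2] w 0.6 0.0
30 rotvec to go [-0.043  0.012 -0.034]
33 rotvec to go [-0.04  -0.04  -0.035]
36 rotvec to go [-0.037 -0.092 -0.036]
40 rotvec to go [-0.033 -0.162 -0.038]
```

The wrist is swinging round as planned (joint 4 at 1.44). I continue down and finish the tilt and yaw.

>>> send_rows --pt "0 0 -5 0 0 0 0.6" --pt "0 0 -5 0 0 0 0.6" --pt "0 0 -6 0 -0.01 0 0.6" --pt "0 0 -6 0 -0.01 0 0.6" --pt "0 0 -6 0 -0.01 0 0.6" --pt "0 0 -6 0 -0.01 0 0.6" --pt "0 -2 -6 -0.005 -0.01 -0.006 0.6" --pt "0 -2 -6 -0.008 -0.01 -0.006 0.6" --pt "0 -3 -6 -0.008 -0.01 -0.008 0.6" --pt "0 -3 -5 -0.008 -0.01 -0.008 0.6" --pt "0 -3 0 -0.008 -0.01 -0.008 0.6" --pt "0 -3 0 0 0 0 0.6" --pt "0 0 0 0 0 0 0.6"

```text
time_s: 15.85
ee_pos: [0.459, 0.0032, 0.0393]
orientation: [-0.006, 0.951, 0.019, 0.307]
force: [0.7, 0.2, -0.2]
gripper_width: 0.603
grip_force: 0.0
```

```bash
python3 st.py
python3 - <<'E'
from h import *
p,d,K,T=grab("wrist","w7")
for nm,lo,hi,z in(("org",(5,150,100),(18,255,255),.076),("green",(50,100,40),(80,255,255),.1),("red",(0,150,60),(4,255,255),.1)):
    for c,st,b in blobs(p,lo,hi,12): print(nm,c,st,np.round(plane(K,T,c,z,True),4))
E
```

```text
t 15.85 tcp [0.459  0.0032 0.0393] hold [0.448  0.0028 0.0545] q [-0.168  0.453  2.413  2.792  0.36  -1.411] F [ 0.7  0.2 -0.2] w 0.603 0.0
30 rotvec to go [-0.004  0.102 -0.001]
33 rotvec to go [-0.002  0.049 -0.001]
36 rotvec to go [ 0.    -0.003 -0.001]
40 rotvec to go [ 0.003 -0.073 -0.001]
org (np.float64(326.6), np.float64(121.1)) [305, 100, 45, 44, 1889] [0.5228 0.0032 0.076 ]
```

Aligned at 36° tilt. The handle's top centre is at (0.523, 0.003), so I advance 73 mm.

>>> send_rows --pt "8 0 0 0 0 0 0.6" --pt "10 0 -0.5 0 0 0 0.6" --pt "10 0 -0.5 0 0 0 0.6" --pt "10 0.2 -0.5 0 0 0 0.6" --pt "10 0.2 0 0 0 0 0.6" --pt "10 0.2 0 0 0 0 0.6" --pt "10 0.2 0 0 0 0 0.6" --pt "5 0 0 0 0 0 0.6" --pt "0 0 0 0 0 0 0.6"

```text
time_s: 16.8
ee_pos: [0.5323, 0.0041, 0.0377]
orientation: [-0.006, 0.951, 0.019, 0.308]
force: [0.3, -0.1, -0.1]
gripper_width: 0.596
grip_force: 0.0
```

```bash
python3 st.py|head -1
python3 - <<'E'
from h import *
p,d,K,T=grab("wrist","w8"); 
for nm,lo,hi,z in(("org",(5,150,100),(18,255,255),.076),):
    for c,st,b in blobs(p,lo,hi,12): print(nm,c,st,np.round(plane(K,T,c,z,True),4))
p,d,K,T=grab("top","t8")
for nm,lo,hi,z in(("green",(50,100,40),(80,255,255),.1),("red",(0,140,60),(5,255,255),.1)):
    for c,st,b in blobs(p,lo,hi,4): print(nm,c,st,np.round(plane(K,T,c,z),4))
E
```

```text
t 16.8 tcp [0.5323 0.0041 0.0377] hold [0.5213 0.0036 0.0529] q [-0.132  0.513  2.241  2.729  0.251 -1.31 ] F [ 0.3 -0.1 -0.1] w 0.596 0.0
org (np.float64(323.2), np.float64(251.7)) [296, 222, 55, 59, 3097] [0.5233 0.0033 0.076 ]
green (np.float64(327.7), np.float64(161.5)) [325, 161, 6, 2, 11] [0.6545 0.0266 0.1   ]
green (np.float64(504.5), np.float64(323.5)) [500, 322, 10, 4, 10] [ 0.2454 -0.3878  0.1   ]
green (np.float64(488.1), np.float64(329.2)) [477, 326, 22, 8, 24] [ 0.233  -0.3476  0.1   ]
green (np.float64(464.9), np.float64(338.0)) [458, 334, 18, 11, 27] [ 0.2138 -0.2908  0.1   ]
green (np.float64(460.6), np.float64(348.0)) [460, 346, 2, 5, 5] [ 0.1911 -0.2789  0.1   ]
green (np.float64(463.6), np.float64(356.0)) [463, 354, 2, 5, 5] [ 0.1729 -0.2847  0.1   ]
green (np.float64(465.5), np.float64(361.5)) [465, 360, 2, 4, 4] [ 0.1604 -0.2882  0.1   ]
green (np.float64(468.0), np.float64(368.0)) [467, 365, 3, 7, 7] [ 0.1457 -0.293   0.1   ]
green (np.float64(471.5), np.float64(377.5)) [471, 376, 2, 4, 4] [ 0.1244 -0.2996  0.1   ]
green (np.float64(478.1), np.float64(395.5)) [477, 392, 3, 8, 8] [ 0.0843 -0.3118  0.1   ]
red (np.float64(338.6), np.float64(146.4)) [336, 146, 7, 2, 12] [ 0.694  -0.0023  0.1   ]
```

>>> send_rows --pt "0 0 0 0 0 0 0" --pt "0 0 0 0 0 0 0" --pt "0 0 0 0 0 0 0" --pt "0 0 0 0 0 0 0" --pt "0 0 0 0 0 0 0" --pt "0 0 0 0 0 0 0" --pt "0 0 0 0 0 0 0" --pt "0 0 0 0 0 0 0" --pt "0 0 0 0 0 0 0"

```text
time_s: 17.8
ee_pos: [0.5317, 0.0039, 0.0376]
orientation: [-0.006, 0.951, 0.019, 0.307]
force: [0.8, -5.9, -0.2]
gripper_width: 0.252
grip_force: 30.0
```

```bash
python3 st.py|head -1;python3 - <<'E'
from h import *
# line positions on the scale in the wrist view w6 (yaw-corrected along gauge x)
p,d,K,T=load("pics/w6.npz")
g=np.array([np.cos(.0384),np.sin(.0384)])
cv2.imwrite("pics/c6.png",cv2.resize(p[0:100,300:400],None,fx=6,fy=6,interpolation=cv2.INTER_CUBIC))
print("depth red/green",d[28,362],d[53,333])
hsv=cv2.cvtColor(p,cv2.COLOR_BGR2HSV)
for nm,lo,hi in(("green",(50,100,40),(80,255,255)),("red",(0,150,60),(4,255,255))):
    m=cv2.inRange(hsv,lo,hi)[:100]
    for v,u in ((v,np.where(m[v])[0]) for v in range(100)):
        if len(u): print(nm,v,u.min(),u.max(),[round(float(plane(K,T,(u.mean(),v),z,True)[:2]@g),4) for z in(.095,.1,.11)])
E
```

```text
t 17.8 tcp [0.5317 0.0039 0.0376] hold [0.5207 0.0034 0.0529] q [-0.133  0.512  2.242  2.73   0.251 -1.31 ] F [ 0.8 -5.9 -0.2] w 0.252 30.000193119049072
depth red/green 0.2911807 0.28223726
green 48 324 339 [0.6648, 0.6601, 0.6506]
green 49 324 340 [0.6633, 0.6587, 0.6493]
green 50 324 340 [0.6619, 0.6572, 0.6479]
green 51 324 340 [0.6604, 0.6558, 0.6466]
green 52 324 339 [0.659, 0.6544, 0.6452]
green 53 325 339 [0.6576, 0.653, 0.6439]
green 54 325 339 [0.6562, 0.6516, 0.6425]
green 55 325 340 [0.6548, 0.6502, 0.6412]
green 56 325 347 [0.6534, 0.6489, 0.6399]
green 57 325 347 [0.652, 0.6475, 0.6386]
red 24 352 370 [0.7038, 0.6983, 0.6872]
red 25 352 372 [0.7022, 0.6967, 0.6857]
red 26 352 372 [0.7005, 0.695, 0.6841]
red 27 352 372 [0.6988, 0.6933, 0.6825]
red 28 352 372 [0.6971, 0.6917, 0.6809]
red 29 352 372 [0.6954, 0.69, 0.6793]
red 30 352 370 [0.6937, 0.6884, 0.6777]
red 31 352 371 [0.6921, 0.6868, 0.6762]
red 32 354 371 [0.6905, 0.6852, 0.6747]
```

View pics/c6.png

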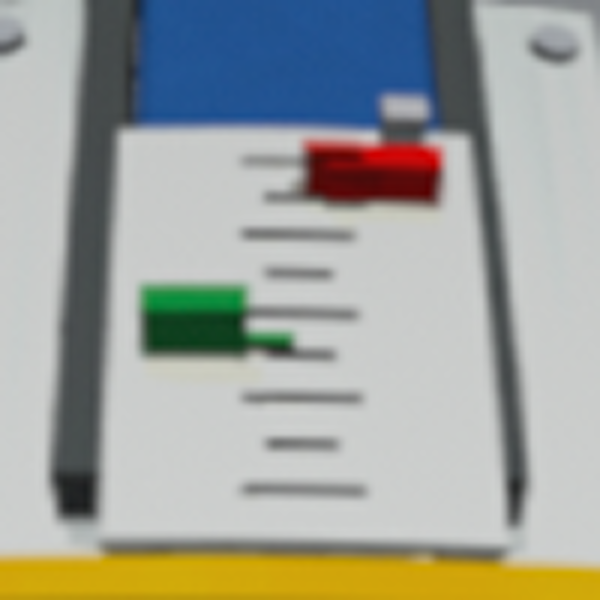

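The crop shows the scale ticks at rows 160 to 490, the green mark's thin line at (270,341), the red pointer block at (370,172) with its line near (300,186), and the rod's peg at (405,110).

Run:
```python
from h import *
p,d,K,T=load("pics/w6.npz")
g=np.array([np.cos(.0384),np.sin(.0384)])
f=lambda u,v:(300+u/6-.42,v/6-.42)
X=lambda u,v,z:round(float(plane(K,T,f(u,v),z,True)[:2]@g),4)
for n,u,v in(("t0",270,160),("t1",285,197),("t2",298,235),("t3",298,273),("t4",300,314),("t5",303,354),("t6",302,398),("t7",303,443),("t8",304,490),("mark",270,341),("ptrline",300,186),("edge",300,545),("plate far",280,128)):
    print(n,[X(u,v,z) for z in(.09,.095,.1)])
print("red base near edge",X(370,200,.095),"peg top",X(405,105,.115))
# depth at plate
for (u,v) in((200,450),(420,450),(200,250)):
    a,b=f(u,v); c,dr=ray(K,T,(a,b),True); dd=d[int(round(b)),int(round(a))]
    # depth along optical axis
    cam=T[:3,:3]@dr; print("z",round(float((c+dr*dd/-cam[2])[2]),4))
```

```text
t0 [0.7047, 0.6992, 0.6938]
t1 [0.6943, 0.6891, 0.6839]
t2 [0.6841, 0.6791, 0.6741]
t3 [0.6743, 0.6695, 0.6646]
t4 [0.6641, 0.6595, 0.6549]
t5 [0.6545, 0.6501, 0.6457]
t6 [0.6444, 0.6402, 0.636]
t7 [0.6345, 0.6305, 0.6265]
t8 [0.6245, 0.6207, 0.6169]
mark [0.6574, 0.653, 0.6485]
ptrline [0.6975, 0.6922, 0.6869]
edge [0.6133, 0.6097, 0.6061]
plate far [0.7141, 0.7085, 0.7029]
red base near edge 0.6889 peg top 0.6933
z 0.0893
z 0.0888
z 0.0896
```

>>> send_rows --pt "-1 -0.3 0 0 0 0 0" --pt "-1 0 0 0 0 0 0" --pt "0 0 0 0 0 0 0"

```text
time_s: 18.1
ee_pos: [0.5296, 0.0037, 0.0376]
orientation: [-0.006, 0.951, 0.019, 0.307]
force: [0.4, -3.4, 0.9]
gripper_width: 0.259
grip_force: 30.0
```

Ticks are 10 mm apart on a plate at z ≈ 0.0895. The mark reads about 47 and the pointer about 7. I refine the mark against the ticks in the steeper earlier wrist frame and read the force.

```bash
python3 st.py|head -1
python3 - <<'E'
from h import *
p,d,K,T=load("pics/w1.npz")
print("cam",np.round(-T[:3,:3].T@T[:3,3],3))
q=p.astype(int); G=q[...,1]-np.maximum(q[...,0],q[...,2])
gr=q.sum(2)//3
for v in range(262,294,2): print(v,"gray",gr[v,346:412].tolist())
for v in range(262,294): 
    u=np.where(G[v,340:415]>25)[0]
    if len(u): print("green",v,340+u.min(),340+u.max())
E
```

```text
t 18.1 tcp [0.5296 0.0037 0.0376] hold [0.5186 0.0033 0.0529] q [-0.134  0.51   2.247  2.731  0.254 -1.313] F [ 0.4 -3.4  0.9] w 0.259 30.000353157520294
cam [0.58  0.196 0.396]
262 gray [68, 99, 115, 118, 120, 119, 121, 121, 122, 123, 123, 125, 126, 127, 128, 129, 131, 131, 133, 134, 135, 135, 137, 138, 140, 141, 141, 143, 145, 146, 147, 148, 149, 151, 152, 154, 155, 156, 158, 159, 160, 163, 164, 167, 170, 173, 175, 178, 179, 181, 183, 185, 188, 188, 174, 131, 71, 28, 21, 21, 22, 21, 21, 21, 21, 20]
264 gray [122, 196, 226, 228, 227, 228, 227, 227, 228, 227, 228, 228, 228, 228, 228, 228, 228, 228, 228, 228, 228, 228, 229, 228, 229, 229, 229, 229, 229, 229, 229, 229, 229, 229, 230, 230, 230, 230, 231, 230, 230, 231, 231, 231, 231, 231, 231, 231, 231, 231, 231, 231, 231, 232, 229, 200, 139, 78, 35, 21, 21, 22, 21, 19, 23, 20]
266 gray [128, 207, 230, 231, 230, 230, 231, 230, 230, 230, 230, 230, 230, 230, 230, 230, 230, 230, 230, 230, 230, 230, 230, 230, 230, 230, 230, 230, 230, 230, 230, 230, 230, 230, 231, 230, 230, 228, 220, 215, 213, 214, 221, 229, 230, 230, 230, 230, 230, 229, 230
[... 4035 characters left out ...]
150, 143, 185, 194, 189, 182, 174, 158]
292 gray [173, 196, 200, 198, 197, 196, 194, 177, 132, 151, 179, 186, 185, 184, 182, 173, 139, 126, 148, 168, 169, 167, 164, 159, 143, 117, 117, 142, 146, 141, 136, 134, 129, 112, 94, 119, 125, 123, 121, 119, 115, 101, 80, 91, 104, 105, 102, 100, 96, 85, 72, 75, 82, 80, 76, 73, 72, 70, 69, 69, 72, 72, 73, 71, 70, 69]
green 269 383 385
green 270 383 385
green 271 383 386
green 272 382 387
green 273 382 387
green 274 382 387
green 275 382 387
green 276 382 387
green 277 382 387
green 278 382 387
green 279 381 387
green 280 381 387
green 281 381 387
green 282 381 387
green 283 381 387
green 284 381 387
green 285 381 387
green 286 381 386
green 287 381 383
```

Block edges against the ticks put the mark about 38 mm from the pointer. The plan is to approach 3 mm or more short, then finish by vision. I pull slowly and watch the force.

>>> send_rows --pt "-1.5 -0.2 0 0 0 0 0" --pt "-1.5 -0.06 0 0 0 0 0" --pt "-1.5 -0.06 0 0 0 0 0" --pt "-1.5 -0.06 0 0 0 0 0"

```text
time_s: 18.5
ee_pos: [0.5236, 0.0034, 0.0376]
orientation: [-0.006, 0.951, 0.019, 0.307]
force: [-0.0, -2.0, -0.3]
gripper_width: 0.257
grip_force: 30.0
```

>>> send_rows --pt "-1.5 -0.06 0 0 0 0 0" --pt "-1.5 -0.06 0 0 0 0 0" --pt "-1.5 -0.06 0 0 0 0 0"

```text
time_s: 18.8
ee_pos: [0.5191, 0.0032, 0.0376]
orientation: [-0.006, 0.951, 0.019, 0.307]
force: [0.5, -1.7, -0.4]
gripper_width: 0.257
grip_force: 30.0
```

>>> send_rows --pt "-1.5 -0.06 0 0 0 0 0" --pt "-1.5 -0.06 0 0 0 0 0" --pt "-1.5 -0.06 0 0 0 0 0"

```text
time_s: 19.1
ee_pos: [0.5148, 0.0031, 0.0377]
orientation: [-0.006, 0.951, 0.019, 0.308]
force: [3.4, -1.7, -3.5]
gripper_width: 0.254
grip_force: 30.0
```

>>> send_rows --pt "-1.5 -0.06 0 0 0 0 0" --pt "-1.5 -0.06 0 0 0 0 0" --pt "-1.5 -0.06 0 0 0 0 0" --pt "0 0 0 0 0 0 0"

```text
time_s: 19.5
ee_pos: [0.5101, 0.0028, 0.0377]
orientation: [-0.006, 0.951, 0.019, 0.307]
force: [3.3, -1.6, -2.7]
gripper_width: 0.252
grip_force: 30.0
```

```bash
cat > vis.py <<'E'
import sys
from h import *
tag=sys.argv[1]
from station import r
def cent(p,win,c):
    x0,x1,y0,y1=win; q=p[y0:y1,x0:x1].astype(float); b,g,rr=q[...,0],q[...,1],q[...,2]
    w=np.clip((rr-np.maximum(b,g)) if c=="r" else (g-np.maximum(b,rr)),0,None); w[w<12]=0
    yy,xx=np.mgrid[y0:y1,x0:x1]; return np.round([(w*xx).sum()/w.sum(),(w*yy).sum()/w.sum(),w.sum()],2)
F=[]
for n,win,z in(("top",(310,355,130,192),.098),("side",(265,320,172,202),.098)):
    p0,d0,K,T=load("pics/t8.npz" if n=="top" else "pics/side0.npz")
    p,d,K,T=grab(n,n+tag); F.append(r.read_state()["force"])
    for lab,im in(("ref",p0),("now",p)):
        R,G=cent(im,win,"r"),cent(im,win,"g"); gx=np.array([np.cos(.0384),np.sin(.0384)])
        a,b=[float(plane(K,T,c,z)[:2]@gx) for c in(R,G)]
        print(n,lab,"red",R,"green",G,"x",round(a,4),round(b,4),"diff mm",round(1e3*(a-b),1))
    win2=(312,352,108,190) if n=="top" else (240,320,185,215)
    g0,g1=[cv2.cvtColor(i,cv2.COLOR_BGR2GRAY)[win2[2]:win2[3],win2[0]:win2[1]].astype(np.float32) for i in(p0,p)]
    print(n,"shift px",cv2.phaseCorrelate(g0,g1,cv2.createHanningWindow(g0.shape[::-1],cv2.CV_32F)))
print("F",np.round(F,1))
p,d,K,T=grab("wrist","w"+tag)
print("org wrist px",[c for c,s,b in blobs(p,(5,150,100),(18,255,255),300)])
E
python3 st.py|head -1; python3 vis.py a; python3 st.py|head -1
```

```text
t 19.5 tcp [0.5101 0.0028 0.0377] hold [0.4991 0.0024 0.0529] q [-0.144  0.495  2.293  2.753  0.284 -1.345] F [ 3.3 -1.6 -2.7] w 0.252 29.999267756938934
top ref red [ 338.99  145.94 2092.  ] green [327.9 161.5 859. ] x 0.6951 0.6556 diff mm 39.6
top now red [ 339.41  150.8  2069.  ] green [328.18 166.49 869.  ] x 0.6821 0.6424 diff mm 39.7
top shift px ((0.06585654267276908, 4.968345035392744), 0.7078828801049126)
side ref red [ 286.05  184.7  1346.  ] green [292.57 190.6  432.  ] x 0.6831 0.6568 diff mm 26.3
side now red [ 290.56  185.1  1473.  ] green [297.19 190.78 510.  ] x 0.6695 0.6436 diff mm 25.9
side shift px ((4.116809849681005, 0.23844600452977183), 0.8953339258829752)
F [[ 4.7 -1.7 -2.2]
 [ 4.3 -1.7 -2.9]]
org wrist px [(np.float64(322.5), np.float64(249.9))]
t 19.65 tcp [0.5102 0.0028 0.0377] hold [0.4992 0.0024 0.0529] q [-0.144  0.495  2.293  2.752  0.284 -1.345] F [ 4.  -1.6 -2.4] w 0.255 29.999131858348846
```

The step came at about 13 mm (force now about 4 N) and the case has stopped. The reading is about 8 mm, with the pointer not yet moved relative to the mark. I pull 26 mm more.

>>> send_rows --pt "-2 -0.08 0 0 0 0 0" --pt "-2 -0.08 0 0 0 0 0" --pt "-2 -0.08 0 0 0 0 0" --pt "-2 -0.08 0 0 0 0 0" --pt "-2 -0.08 0 0 0 0 0" --pt "-2 -0.08 0 0 0 0 0" --pt "-2 -0.08 0 0 0 0 0" --pt "-2 -0.08 0 0 0 0 0" --pt "-2 -0.08 0 0 0 0 0" --pt "-2 -0.08 0 0 0 0 0" --pt "-2 -0.08 0 0 0 0 0" --pt "-2 -0.08 0 0 0 0 0" --pt "-2 -0.08 0 0 0 0 0" --pt "0 0 0 0 0 0 0"

```text
time_s: 21.05
ee_pos: [0.4847, 0.0017, 0.0377]
orientation: [-0.006, 0.951, 0.019, 0.308]
force: [8.6, -1.1, -7.9]
gripper_width: 0.257
grip_force: 30.0
```

```bash
python3 st.py|head -1; python3 vis.py b
```

```text
t 21.05 tcp [0.4847 0.0017 0.0377] hold [0.4737 0.0013 0.053 ] q [-0.159  0.476  2.354  2.773  0.325 -1.382] F [ 8.6 -1.1 -7.9] w 0.257 29.9972864985466
top ref red [ 338.99  145.94 2092.  ] green [327.9 161.5 859. ] x 0.6951 0.6556 diff mm 39.6
top now red [ 340.12  160.3  1989.  ] green [328.25 166.5  875.  ] x 0.6568 0.6423 diff mm 14.5
top shift px ((0.3598394971657122, 5.015397728714348), 0.3623585473166572)
side ref red [ 286.05  184.7  1346.  ] green [292.57 190.6  432.  ] x 0.6831 0.6568 diff mm 26.3
side now red [ 297.08  185.47 1538.  ] green [297.09 190.72 531.  ] x 0.6503 0.644 diff mm 6.3
side shift px ((3.800460895599848, 0.22982941151771463), 0.7477654048800468)
F [[ 8.4 -1.2 -7.5]
 [ 8.4 -1.7 -8.1]]
org wrist px [(np.float64(322.6), np.float64(249.8))]
```

The pointer is travelling 1:1 with the handle, with no slip and the case steady. Two estimates of what remains (14.5 and 12.9 mm) differ, so I compare edge profiles of both blocks in each view.

Run:
```python
from h import *
g=np.array([np.cos(.0384),np.sin(.0384)])
def prof(f,fish,ur,ug,vr,vg):
    p,d,K,T=load(f); q=p.astype(int)
    for n,(u0,u1),(v0,v1) in(("red",ur,vr),("green",ug,vg)):
        s=q[v0:v1,u0:u1].mean(1); uc=(u0+u1-1)/2
        c=s[:,2]-s[:,:2].max(1) if n=="red" else s[:,1]-s[:,[0,2]].max(1)
        print(f,n,"v0",v0,"chroma",np.round(c).astype(int).tolist(),"bright",np.round(s.max(1)).astype(int).tolist())
        print("   x@.0895",[round(float(plane(K,T,(uc,v),.0895,fish)[:2]@g)*1e3,1) for v in (v0,(v0+v1)//2,v1)],"x@.1",[round(float(plane(K,T,(uc,v),.1,fish)[:2]@g)*1e3,1) for v in (v0,(v0+v1)//2,v1)])
prof("pics/w6.npz",True,(355,369),(326,338),(20,38),(44,64))
prof("pics/topb.npz",False,(337,343),(326,330),(154,168),(160,174))
prof("pics/topa.npz",False,(337,342),(326,330),(144,158),(160,174))
C=np.load("pics/topb.npz"); T=C["T"]; print("topcam",-T[:3,:3].T@T[:3,3])
p=C["p"].astype(int)
for v in range(156,172): print(v,[tuple(p[v,u]) for u in range(325,345,1)] if v in(165,166,167,168) else "")
```

```text
pics/w6.npz red v0 20 chroma [-59, -29, 0, 42, 119, 163, 153, 138, 93, 71, 74, 79, 74, 29, 3, -2, -1, -2] bright [126, 129, 143, 164, 182, 173, 162, 148, 103, 81, 84, 88, 90, 108, 155, 194, 202, 200]
   x@.0895 [717.1, 701.3, 686.4] x@.1 [705.2, 690.0, 675.8]
pics/w6.npz green v0 44 chroma [1, 0, 5, 30, 64, 80, 78, 64, 41, 32, 33, 33, 33, 32, 19, 6, 2, 1, 1, 2] bright [203, 204, 198, 170, 147, 142, 139, 115, 75, 61, 63, 63, 62, 62, 82, 140, 193, 204, 203, 203]
   x@.0895 [676.1, 661.2, 647.1] x@.1 [665.9, 651.6, 638.1]
pics/topb.npz red v0 154 chroma [-2, -2, -2, -1, 8, 37, 82, 80, 28, 4, -2, -2, -2, -2] bright [154, 153, 149, 146, 146, 146, 140, 122, 109, 122, 142, 153, 154, 152]
   x@.0895 [676.0, 657.4, 638.8] x@.1 [673.0, 654.5, 636.2]
pics/topb.npz green v0 160 chroma [1, 2, 2, 2, 5, 17, 41, 46, 19, 4, 2, 2, 2, 2] bright [155, 155, 154, 155, 151, 139, 120, 98, 92, 125, 149, 155, 155, 155]
   x@.0895 [661.9, 643.3, 624.8] x@.1 [659.0, 640.6, 622.3]
pics/topa.npz red v0 144 chroma [-57, -21, -4, -2, 3, 23, 67, 102, 60, 10, -1, -2, -2, -2] bright [127, 141, 152, 153, 147, 144, 147,
[... 3442 characters left out ...]
np.int64(99), np.int64(84)), (np.int64(109), np.int64(121), np.int64(110)), (np.int64(124), np.int64(133), np.int64(123)), (np.int64(124), np.int64(130), np.int64(122)), (np.int64(125), np.int64(130), np.int64(124)), (np.int64(129), np.int64(132), np.int64(128)), (np.int64(134), np.int64(135), np.int64(133)), (np.int64(142), np.int64(144), np.int64(141)), (np.int64(150), np.int64(151), np.int64(149)), (np.int64(153), np.int64(155), np.int64(153)), (np.int64(154), np.int64(155), np.int64(153)), (np.int64(154), np.int64(155), np.int64(153)), (np.int64(154), np.int64(155), np.int64(153)), (np.int64(154), np.int64(155), np.int64(153)), (np.int64(154), np.int64(155), np.int64(153))]
169 
170 
171
```

Run:
```python
from h import *
g=np.array([np.cos(.0384),np.sin(.0384)])
for f in("side0","sidea","sideb"):
    p,d,K,T=load(f"pics/{f}.npz"); q=p[172:200,265:320].astype(float); b,gr,r=q[...,0],q[...,1],q[...,2]
    wr=np.where((gr<.6*r)&(b<.7*r),r-np.maximum(b,gr),0); wg=np.where((r<.75*gr)&(b<.85*gr),gr-np.maximum(b,r),0)
    yy,xx=np.mgrid[172:200,265:320]; X=[]
    for w,y in((wr,-.0034),(wg,.0255)):
        c=((w*xx).sum()/w.sum(),(w*yy).sum()/w.sum())
        o,dr=ray(K,T,c); P=o+dr*(y-o[1])/dr[1]   # y known from above; z comes out
        X.append(P[:2]@g); print(f,np.round(c,2),np.round(P,4),"u-profile",np.round(w.sum(0)).astype(int)[w.sum(0)>0].tolist())
    print("   D",round(1e3*(X[0]-X[1]),2))
```

```text
side0 [281.82 184.75] [ 0.6953 -0.0034  0.0994] u-profile [369, 433, 188]
side0 [292.52 190.65] [0.6562 0.0255 0.0985] u-profile [200, 219]
   D 37.9
sidea [286.08 185.25] [ 0.6825 -0.0034  0.0989] u-profile [255, 539, 351]
sidea [297.24 190.75] [0.6425 0.0255 0.0994] u-profile [48, 235, 154]
   D 38.89
sideb [294.41 185.34] [ 0.6576 -0.0034  0.1007] u-profile [133, 530, 508, 63]
sideb [297.2  190.64] [0.6426 0.0255 0.0997] u-profile [72, 226, 163]
   D 13.9
```

Remaining distance: top 14.4, side 13.9, kinematics 13.4 mm. I pull 10 more and compare again.

>>> send_rows --pt "-1.5 -0.06 0 0 0 0 0" --pt "-1.5 -0.06 0 0 0 0 0" --pt "-1.5 -0.06 0 0 0 0 0" --pt "-1.5 -0.06 0 0 0 0 0" --pt "-1.5 -0.06 0 0 0 0 0" --pt "-1 -0.04 0 0 0 0 0" --pt "-1 -0.04 0 0 0 0 0" --pt "-0.5 0 0 0 0 0 0" --pt "0 0 0 0 0 0 0"

```text
time_s: 22.1
ee_pos: [0.4751, 0.0013, 0.0378]
orientation: [-0.006, 0.951, 0.019, 0.308]
force: [12.3, -0.4, -11.0]
gripper_width: 0.256
grip_force: 30.0
```

```bash
cat > v2.py <<'E'
import sys
from h import *
tag=sys.argv[1]; g=np.array([np.cos(.0384),np.sin(.0384)])
ims=[]
for n,(v0,v1,u0,u1) in(("top",(150,180,318,352)),("side",(172,200,265,320))):
    p,d,K,T=grab(n,n+tag); q=p[v0:v1,u0:u1].astype(float); b,gr,r=q[...,0],q[...,1],q[...,2]
    wr=np.clip(r-np.maximum(b,gr)-3,0,None)*((gr<.9*r)&(b<.9*r)) if n=="top" else np.where((gr<.6*r)&(b<.7*r),r-np.maximum(b,gr),0)
    wg=np.clip(gr-np.maximum(b,r)-3,0,None) if n=="top" else np.where((r<.75*gr)&(b<.85*gr),gr-np.maximum(b,r),0)
    yy,xx=np.mgrid[v0:v1,u0:u1]; X=[]
    for w,y in((wr,-.0034),(wg,.0255)):
        c=((w*xx).sum()/w.sum(),(w*yy).sum()/w.sum())
        if n=="side": o,dr=ray(K,T,c); P=o+dr*(y-o[1])/dr[1]
        else: P=plane(K,T,c,.098)
        X.append(P[:2]@g); print(n,np.round(c,2),np.round(P,4))
    print(n,"D",round(1e3*(X[0]-X[1]),2)); ims.append(cv2.resize(p[v0-5:v1+5,u0-5:u1+5],(400,400*(v1-v0+10)//(u1-u0+10)),interpolation=cv2.INTER_CUBIC))
h=max(i.shape[0] for i in ims); cv2.imwrite(f"pics/v{tag}.png",np.hstack([cv2.copyMakeBorder(i,0,h-i.shape[0],0,0,cv2.BORDER_CONSTANT) for i in ims]))
p,d,K,T=grab("wrist","w"+tag); print("org wrist px",[c for c,s,b in blobs(p,(5,150,100),(18,255,255),300)])
E
python3 v2.py c; python3 st.py|head -1
```

```text
top [340.46 163.77] [ 0.6483 -0.0059  0.098 ]
top [328.37 166.51] [0.6418 0.0252 0.098 ]
top D 5.33
side [297.8  185.26] [ 0.6475 -0.0034  0.1018]
side [297.25 190.75] [0.6425 0.0255 0.0993]
side D 3.93
org wrist px [(np.float64(322.7), np.float64(249.8))]
t 22.25 tcp [0.4751 0.0013 0.0378] hold [0.4641 0.0009 0.053 ] q [-0.165  0.469  2.376  2.779  0.341 -1.395] F [ 10.7  -2.  -10.4] w 0.257 29.996276199817657
```

>>> send_rows --pt "-0.5 -0.02 0 0 0 0 0" --pt "-0.5 -0.02 0 0 0 0 0" --pt "-0.5 -0.02 0 0 0 0 0" --pt "-0.5 -0.02 0 0 0 0 0" --pt "0 0 0 0 0 0 0"

```text
time_s: 22.75
ee_pos: [0.4731, 0.0012, 0.0378]
orientation: [-0.006, 0.951, 0.019, 0.308]
force: [12.3, -1.4, -11.8]
gripper_width: 0.258
grip_force: 30.0
```

```bash
python3 v2.py d; python3 st.py|head -1
python3 - <<'E'
from h import *
# yaw from the red pointer's path in the top view
p,d,K,T=load("pics/topa.npz")
A=plane(K,T,(339.41,150.8),.098); B=plane(K,T,(340.46,163.77),.098); v=A-B; print("path yaw deg",np.degrees(np.arctan2(v[1],v[0])),v)
# ticks / mark tip / pointer tip: gray profile along rows at tick columns of top, frame d
q=np.load("pics/topd.npz")["p"]
print(np.round(q[156:176,330:338].mean(2)).astype(int))
E
```

```text
top [340.23 164.63] [ 0.6461 -0.0053  0.098 ]
top [328.37 166.49] [0.6418 0.0252 0.098 ]
top D 3.07
side [298.32 185.45] [ 0.646  -0.0034  0.1013]
side [297.25 190.72] [0.6424 0.0255 0.0995]
side D 2.43
org wrist px [(np.float64(322.7), np.float64(249.8))]
t 22.9 tcp [0.4732 0.0012 0.0378] hold [0.4622 0.0008 0.053 ] q [-0.167  0.468  2.381  2.78   0.344 -1.397] F [ 13.2  -0.7 -11.1] w 0.253 29.99599277973175
path yaw deg 2.9883113899389473 [0.03444697 0.00179824 0.        ]
[[142 136 135 134 134 136 135 134]
 [142 135 134 133 133 134 135 138]
 [151 149 148 147 146 146 146 149]
 [153 152 150 145 142 142 143 149]
 [153 152 146 138 134 134 136 147]
 [153 151 146 142 141 141 142 149]
 [152 150 148 146 145 145 146 148]
 [148 140 134 133 130 128 130 128]
 [138 125 122 126 117 102  96  93]
 [115 115 127 136 128 101  80  68]
 [ 86 100 118 126 124 108  92  82]
 [ 69  90 106 106 108 108 105 108]
 [ 88 113 126 124 124 126 128 135]
 [126 139 147 147 147 146 148 149]
 [147 149 149 149 148 149 149 147]
 [151 147 140 137 137 138 136 136]
 [152 146 139 137 136 136 136 136]
 [153 151 149 149 148 147 147 147]
 [153 153 153 151 148 144 142 144]
 [153 153 151 146 139 135 134 137]]
```

View pics/vd.png

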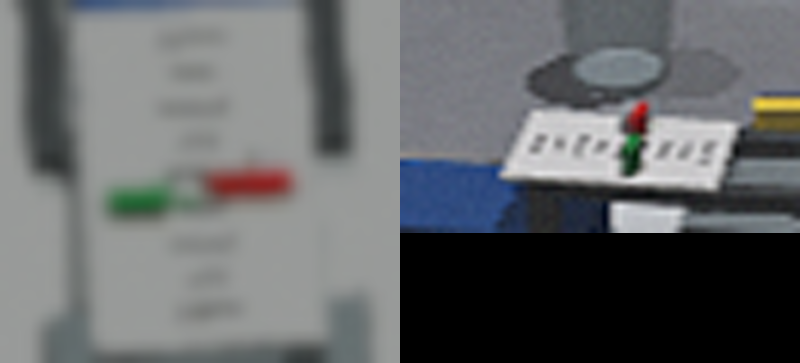

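The composite shows green at (140,200) and red at (250,183) in the top crop, a little short of aligned. In the side crop, red (640,117) stands almost behind green (630,155). I compare the two thin line tips directly in the top frames.

Run:
```python
from h import *
for t in "bcd":
    q=np.load(f"pics/top{t}.npz")["p"].astype(int)[156:174]; 
    R=q[...,2]-q[...,:2].max(2); G=q[...,1]-q[...,[0,2]].max(2)
    v=np.arange(156,174)
    print(t,"G per col",[(u,round(float((np.clip(G[:,u]-2,0,None)*v).sum()/max(np.clip(G[:,u]-2,0,None).sum(),1)),2),int(np.clip(G[:,u]-2,0,None).sum())) for u in range(325,337)])
    print(t,"R per col",[(u,round(float((np.clip(R[:,u],0,None)*v).sum()/max(np.clip(R[:,u],0,None).sum(),1)),2),int(np.clip(R[:,u],0,None).sum())) for u in range(331,346)])
p,d,K,T=load("pics/topd.npz"); print("mm/row",1e3*(plane(K,T,(334,164),.092)-plane(K,T,(334,165),.092)), "world dx,dy per col",1e3*(plane(K,T,(335,164),.092)-plane(K,T,(334,164),.092)))
```

```text
b G per col [(325, 166.62, 85), (326, 166.63, 119), (327, 166.61, 119), (328, 166.55, 119), (329, 166.41, 125), (330, 166.31, 120), (331, 166.14, 87), (332, 166.46, 48), (333, 166.61, 31), (334, 166.75, 20), (335, 166.57, 7), (336, 0.0, 0)]
b R per col [(331, 0.0, 0), (332, 0.0, 0), (333, 0.0, 0), (334, 160.1, 10), (335, 160.26, 68), (336, 160.47, 128), (337, 160.73, 187), (338, 160.69, 215), (339, 160.55, 245), (340, 160.36, 268), (341, 160.13, 261), (342, 160.05, 256), (343, 160.04, 247), (344, 160.02, 165), (345, 159.9, 42)]
c G per col [(325, 166.71, 87), (326, 166.66, 118), (327, 166.65, 120), (328, 166.57, 123), (329, 166.41, 125), (330, 166.29, 119), (331, 166.24, 86), (332, 166.44, 48), (333, 166.71, 31), (334, 166.76, 21), (335, 167.2, 5), (336, 0.0, 0)]
c R per col [(331, 0.0, 0), (332, 0.0, 0), (333, 0.0, 0), (334, 163.6, 5), (335, 163.93, 45), (336, 164.03, 108), (337, 163.95, 165), (338, 163.8, 206), (339, 163.75, 239), (340, 163.77, 271), (341, 163.82, 281), (342, 163.82, 275), (343, 163.74, 268), (344, 163.65, 187), (345, 163.74, 61)]
d G per col [(325, 166.69, 85), (326, 166.68, 116), (327, 166.56, 117), (328, 166.53, 119), (329, 166.38, 126), (330, 166.27, 116), (331, 166.18, 85), (332, 166.51, 47), (333, 166.74, 31), (334, 166.77, 22), (335, 167.33, 3), (336, 0.0, 0)]
d R per col [(331, 0.0, 0), (332, 0.0, 0), (333, 0.0, 0), (334, 164.0, 2), (335, 164.51, 47), (336, 164.71, 143), (337, 164.83, 215), (338, 164.85, 238), (339, 164.76, 244), (340, 164.66, 267), (341, 164.63, 276), (342, 164.62, 272), (343, 164.51, 254), (344, 164.45, 183), (345, 164.46, 65)]
mm/row [ 2.6508932  -0.06285373  0.        ] world dx,dy per col [-0.05688001 -2.57298454  0.        ]
```

Run:
```python
from h import *
from scipy.signal import find_peaks
def sub(y):
    y=np.asarray(y,float); pk,_=find_peaks(y,prominence=6); o=[]
    for i in pk:
        if 0<i<len(y)-1: a,b,c=y[i-1:i+2]; o.append(i+.5*(a-c)/(a-2*b+c))
    return np.array(o)
for f,cols,v0,v1,fish,gc in(("topa",(335,338),140,192,False,(332,335)),("w6",(343,348),20,90,True,(343,347))):
    p,d,K,T=load(f"pics/{f}.npz"); q=p.astype(int); s=-q[v0:v1,cols[0]:cols[1]].mean((1,2))
    t=v0+sub(s); uc=(cols[0]+cols[1]-1)/2
    print(f,"dark rows",np.round(t,2),"x@.0895",[round(1e3*float(plane(K,T,(uc,v),.0895,fish)[0]),1) for v in t])
    for u in range(*gc):
        G=np.clip(q[v0:v1,u,1]-q[v0:v1,u][:,[0,2]].max(1)-2,0,None); v=(G*np.arange(v0,v1)).sum()/G.sum()
        print("  strip",u,round(v,2),"x",[round(1e3*float(plane(K,T,(u,v),z,fish)[0]),1) for z in(.0895,.0905,.092)],"yaw corr to tick col",round((uc-u)*(2.57 if not fish else 1.0)*.0384,2), G[G>0].tolist())
    if fish:
        for u in range(346,356,1):
            R=np.clip(q[20:40,u,2]-q[20:40,u,:2].max(1)-4,0,None); print("  red",u,R.tolist())
```

```text
topa dark rows [151.61 156.4  160.03 163.55 167.42 171.55 175.07 178.61 184.44] x@.0895 [683.3, 670.5, 660.8, 651.4, 641.1, 630.2, 620.9, 611.6, 596.4]
  strip 332 166.37 x [644.2, 643.9, 643.5] yaw corr to tick col 0.39 [1, 3, 7, 14, 18, 7, 1]
  strip 333 166.7 x [643.2, 643.0, 642.6] yaw corr to tick col 0.3 [2, 9, 15, 4]
  strip 334 166.68 x [643.2, 643.0, 642.6] yaw corr to tick col 0.2 [1, 6, 10, 2]
w6 dark rows [26.33 32.32 38.56 45.   51.67 57.07 65.82 73.4  81.  ] x@.0895 [705.1, 694.9, 684.8, 674.7, 664.7, 656.9, 644.8, 634.7, 625.1]
  strip 343 55.77 x [658.7, 657.8, 656.4] yaw corr to tick col 0.08 [1, 4, 31, 54, 28]
  strip 344 55.93 x [658.5, 657.6, 656.3] yaw corr to tick col 0.04 [4, 31, 54, 31]
  strip 345 55.97 x [658.5, 657.6, 656.3] yaw corr to tick col 0.0 [4, 31, 55, 35]
  strip 346 56.03 x [658.5, 657.6, 656.2] yaw corr to tick col -0.04 [3, 30, 55, 36, 2]
  red 346 [0, 0, 0, 0, 0, 0, 0, 0, 0, 0, 0, 0, 0, 0, 0, 0, 0, 0, 0, 0]
  red 347 [0, 0, 0, 0, 0, 0, 0, 0, 0, 0, 0, 0, 0, 0, 0, 0, 0, 0, 0, 0]
  red 348 [0, 0, 0, 0, 0, 0, 0, 0, 0, 0, 0, 0, 0, 0, 0, 0, 0, 0, 0, 0]
  red 349 [0, 0, 0, 0, 0, 0, 0, 0, 0, 0, 0, 0, 0, 0, 0, 0, 0, 0, 0, 0]
  red 350 [0, 0, 0, 26, 35, 15, 7, 7, 5, 5, 8, 11, 6, 0, 0, 0, 0, 0, 0, 0]
  red 351 [0, 0, 3, 51, 85, 51, 29, 30, 25, 27, 31, 35, 18, 0, 0, 0, 0, 0, 0, 0]
  red 352 [0, 0, 4, 58, 110, 90, 53, 60, 58, 61, 64, 61, 26, 0, 0, 0, 0, 0, 0, 0]
  red 353 [0, 0, 4, 56, 111, 96, 63, 72, 68, 66, 67, 67, 34, 0, 0, 0, 0, 0, 0, 0]
  red 354 [0, 0, 4, 54, 107, 98, 77, 91, 75, 68, 71, 74, 55, 14, 0, 0, 0, 0, 0, 0]
  red 355 [0, 0, 4, 53, 105, 100, 90, 110, 80, 65, 72, 76, 70, 26, 0, 0, 0, 0, 0, 0]
```

Combined estimate of what remains is 2.5 to 3 mm, and I prefer to end slightly short. I advance 2 mm and check.

>>> send_rows --pt "-0.5 -0.02 0 0 0 0 0" --pt "-0.5 -0.02 0 0 0 0 0" --pt "-0.5 -0.02 0 0 0 0 0" --pt "-0.5 -0.02 0 0 0 0 0" --pt "0 0 0 0 0 0 0"

```text
time_s: 23.4
ee_pos: [0.4712, 0.0011, 0.0378]
orientation: [-0.006, 0.951, 0.019, 0.308]
force: [12.9, -0.6, -12.4]
gripper_width: 0.255
grip_force: 30.0
```

```bash
python3 v2.py e; python3 v2.py f; python3 st.py|head -1
```

```text
top [340.32 165.33] [ 0.6442 -0.0054  0.098 ]
top [328.38 166.49] [0.6419 0.0252 0.098 ]
top D 1.21
side [299.22 185.38] [ 0.6433 -0.0034  0.1018]
side [297.2  190.84] [0.6426 0.0255 0.0991]
side D -0.41
org wrist px [(np.float64(322.7), np.float64(249.8))]
top [340.35 165.32] [ 0.6442 -0.0055  0.098 ]
top [328.38 166.5 ] [0.6418 0.0252 0.098 ]
top D 1.24
side [299.22 185.37] [ 0.6433 -0.0034  0.1018]
side [297.26 190.73] [0.6424 0.0255 0.0994]
side D -0.24
org wrist px [(np.float64(322.7), np.float64(249.8))]
t 23.7 tcp [0.4712 0.0011 0.0378] hold [0.4602 0.0007 0.053 ] q [-0.168  0.467  2.386  2.781  0.348 -1.4  ] F [ 12.9  -1.6 -11.5] w 0.255 29.995736181735992
```

Remaining: top 1.2, side about 0.2 (after correcting the pointer's y), kinematics about 1.0 mm. I advance a last 0.5 mm and hold for more than two seconds.

>>> send_rows --pt "-0.3 -0.01 0 0 0 0 0" --pt "-0.2 -0.01 0 0 0 0 0" --pt "0 0 0 0 0 0 0" --pt "0 0 0 0 0 0 0" --pt "0 0 0 0 0 0 0" --pt "0 0 0 0 0 0 0" --pt "0 0 0 0 0 0 0" --pt "0 0 0 0 0 0 0" --pt "0 0 0 0 0 0 0" --pt "0 0 0 0 0 0 0" --pt "0 0 0 0 0 0 0" --pt "0 0 0 0 0 0 0" --pt "0 0 0 0 0 0 0" --pt "0 0 0 0 0 0 0" --pt "0 0 0 0 0 0 0"

```text
time_s: 25.2
ee_pos: [0.4708, 0.0011, 0.0378]
orientation: [-0.006, 0.951, 0.019, 0.308]
force: [13.3, -1.2, -13.6]
gripper_width: 0.255
grip_force: 30.0
```

```bash
python3 v2.py g; python3 v2.py h|grep D; python3 st.py|head -1
```

```text
top [340.27 165.52] [ 0.6437 -0.0053  0.098 ]
top [328.36 166.49] [0.6419 0.0252 0.098 ]
top D 0.7
side [299.24 185.46] [ 0.6432 -0.0034  0.1015]
side [297.26 190.74] [0.6424 0.0255 0.0994]
side D -0.29
org wrist px [(np.float64(322.6), np.float64(249.9))]
top D 0.7
side D -0.28
t 25.5 tcp [0.4708 0.0011 0.0378] hold [0.4597 0.0007 0.053 ] q [-0.168  0.466  2.387  2.782  0.348 -1.4  ] F [ 13.   -0.5 -11.7] w 0.256 29.995574355125427
```

Pointer and mark agree to within about half a millimetre. I finish the hold, then ease home.

>>> send_rows --pt "0 0 0 0 0 0 0" --pt "0 0 0 0 0 0 0" --pt "0 0 0 0 0 0 0" --pt "0 0 0 0 0 0 0" --pt "0 0 0 0 0 0 0" --pt "0 0 0 0 0 0 0" --pt "0 0 0 0 0 0 0" --pt "0 0 0 0 0 0 0" --pt "0 0 0 0 0 0 0" --pt "0 0 0 0 0 0 0" --pt "0 0 0 0 0 0 0" --pt "0 0 0 0 0 0 0"

```text
time_s: 26.7
ee_pos: [0.4708, 0.0011, 0.0378]
orientation: [-0.006, 0.951, 0.019, 0.308]
force: [14.0, -1.4, -13.0]
gripper_width: 0.26
grip_force: 30.0
```

>>> send_rows --pt "1 0.04 0 0 0 0 0" --pt "2 0.08 0 0 0 0 0" --pt "2 0.08 0 0 0 0 0" --pt "2 0.08 0 0 0 0 0" --pt "2 0.08 0 0 0 0 0" --pt "2 0.08 0 0 0 0 0" --pt "2 0.08 0 0 0 0 0" --pt "2 0.08 0 0 0 0 0" --pt "2 0.08 0 0 0 0 0" --pt "2 0.08 0 0 0 0 0" --pt "2 0.08 0 0 0 0 0" --pt "2 0.08 0 0 0 0 0" --pt "2 0.08 0 0 0 0 0" --pt "2 0.08 0 0 0 0 0" --pt "2 0.08 0 0 0 0 0" --pt "2 0.08 0 0 0 0 0" --pt "2 0.08 0 0 0 0 0" --pt "2 0.08 0 0 0 0 0" --pt "2 0.08 0 0 0 0 0" --pt "2 0.08 0 0 0 0 0"

```text
time_s: 28.7
ee_pos: [0.5088, 0.0028, 0.0377]
orientation: [-0.006, 0.951, 0.019, 0.307]
force: [3.7, -1.3, -1.5]
gripper_width: 0.255
grip_force: 30.0
```

>>> send_rows --pt "2 0.08 0 0 0 0 0" --pt "2 0.08 0 0 0 0 0" --pt "2 0.08 0 0 0 0 0" --pt "2 0.08 0 0 0 0 0" --pt "2 0.08 0 0 0 0 0" --pt "2 0.08 0 0 0 0 0" --pt "1.5 0.06 0 0 0 0 0" --pt "1 0.04 0 0 0 0 0" --pt "1 0.04 0 0 0 0 0" --pt "1 0.04 0 0 0 0 0" --pt "0 0 0 0 0 0 0"

```text
time_s: 29.8
ee_pos: [0.5253, 0.0035, 0.0376]
orientation: [-0.006, 0.951, 0.019, 0.307]
force: [0.0, -1.2, 2.0]
gripper_width: 0.26
grip_force: 30.0
```

```bash
python3 st.py|head -1; python3 v2.py i
```

```text
t 29.8 tcp [0.5253 0.0035 0.0376] hold [0.5143 0.0031 0.0529] q [-0.136  0.507  2.257  2.736  0.261 -1.321] F [ 0.  -1.2  2. ] w 0.26 29.999932944774628
top [340.25 162.82] [ 0.6509 -0.0054  0.098 ]
top [328.13 163.84] [0.6488 0.0256 0.098 ]
top D 0.82
side [297.02 185.47] [ 0.6498 -0.0034  0.1009]
side [294.92 190.86] [0.6493 0.0255 0.0984]
side D -0.53
org wrist px [(np.float64(322.6), np.float64(249.8))]
```

>>> send_rows --pt "1 0.04 0 0 0 0 0" --pt "1 0.04 0 0 0 0 0" --pt "1 0.04 0 0 0 0 0" --pt "1 0.04 0 0 0 0 0" --pt "1 0.04 0 0 0 0 0" --pt "0.5 0 0 0 0 0 0" --pt "0.5 0 0 0 0 0 0" --pt "0 0 0 0 0 0 0"

```text
time_s: 30.75
ee_pos: [0.5313, 0.0037, 0.0376]
orientation: [-0.006, 0.951, 0.019, 0.307]
force: [0.6, 0.0, 0.5]
gripper_width: 0.255
grip_force: 30.0
```

>>> send_rows --pt "0.3 0 0 0 0 0 0" --pt "0.3 0 0 0 0 0 0" --pt "0 0 0 0 0 0 0"

```text
time_s: 31.05
ee_pos: [0.5318, 0.0037, 0.0376]
orientation: [-0.006, 0.951, 0.019, 0.307]
force: [0.3, 0.8, 1.0]
gripper_width: 0.257
grip_force: 30.0
```

```bash
python3 st.py|head -1; python3 v2.py j
```

```text
t 31.05 tcp [0.5318 0.0037 0.0376] hold [0.5208 0.0033 0.0529] q [-0.133  0.512  2.242  2.727  0.251 -1.308] F [0.3 0.8 1. ] w 0.257 30.000320076942444
top [339.93 160.54] [ 0.6569 -0.0048  0.098 ]
top [328.02 161.46] [0.6551 0.0258 0.098 ]
top D 0.57
side [294.84 184.98] [ 0.6563 -0.0034  0.1019]
side [292.62 190.43] [0.6559 0.0255 0.0992]
side D -0.74
org wrist px [(np.float64(322.3), np.float64(249.9))]
```

>>> send_rows --pt "0.3 0 0 0 0 0 0" --pt "0.3 0 0 0 0 0 0" --pt "0 0 0 0 0 0 0"

```text
time_s: 31.5
ee_pos: [0.5324, 0.0038, 0.0376]
orientation: [-0.006, 0.951, 0.019, 0.307]
force: [-0.5, 3.3, 1.6]
gripper_width: 0.258
grip_force: 30.0
```

>>> send_rows --pt "0.3 0 0 0 0 0 0" --pt "0.3 0 0 0 0 0 0" --pt "0 0 0 0 0 0 0"

```text
time_s: 31.8
ee_pos: [0.533, 0.0037, 0.0376]
orientation: [-0.006, 0.951, 0.019, 0.307]
force: [0.7, 3.3, 0.5]
gripper_width: 0.258
grip_force: 30.0
```

The handle is back at its original place with no spring load. I release and back straight off.

>>> send_rows --pt "0 0 0 0 0 0 0.3" --pt "0 0 0 0 0 0 0.4" --pt "0 0 0 0 0 0 0.6" --pt "0 0 0 0 0 0 0.6" --pt "0 0 0 0 0 0 0.6" --pt "0 0 0 0 0 0 0.6" --pt "-5 -0.2 0 0 0 0 0.6" --pt "-10 -0.4 0 0 0 0 0.6" --pt "-10 -0.4 0 0 0 0 0.6" --pt "-10 -0.4 0 0 0 0 0.6" --pt "-10 -0.4 0 0 0 0 0.6" --pt "-10 -0.4 0 0 0 0 0.6" --pt "-10 -0.4 0 0 0 0 0.6" --pt "-8 -0.3 0 0 0 0 0.6" --pt "0 0 0 0 0 0 0.6"

```text
time_s: 33.3
ee_pos: [0.4589, 0.0008, 0.0374]
orientation: [-0.006, 0.952, 0.019, 0.307]
force: [-0.6, -0.3, -0.3]
gripper_width: 0.598
grip_force: 0.0
```

```bash
python3 st.py; python3 v2.py k
```

```text
t 33.3 tcp [0.4589 0.0008 0.0374] hold [4.479e-01 3.000e-04 5.270e-02] q [-0.176  0.459  2.413  2.785  0.365 -1.412] F [-0.6 -0.3 -0.3] w 0.598 0.0
30 rotvec to go [-0.004  0.1   -0.001]
33 rotvec to go [-0.002  0.048 -0.001]
36 rotvec to go [ 0.001 -0.004 -0.001]
40 rotvec to go [ 0.003 -0.074 -0.001]
top [340.04 159.91] [ 0.6586 -0.0051  0.098 ]
top [327.75 160.92] [0.6566 0.0265 0.098 ]
top D 0.76
side [294.47 185.  ] [ 0.6574 -0.0034  0.1018]
side [292.18 190.76] [0.6572 0.0255 0.098 ]
side D -0.97
org wrist px [(np.float64(322.2), np.float64(119.2))]
```

Released cleanly. I retrace the path upward for one close wrist measurement of the lines.

>>> send_rows --pt "0 3 0 0.008 0.01 0.008 0.6" --pt "0 3 5 0.008 0.01 0.008 0.6" --pt "0 3 6 0.008 0.01 0.008 0.6" --pt "0 3 6 0.008 0.01 0.006 0.6" --pt "0 2 6 0.005 0.01 0.006 0.6" --pt "0 2 6 0 0.01 0 0.6" --pt "0 2 6 0 0.01 0 0.6" --pt "0 0 6 0 0.01 0 0.6" --pt "0 0 6 0 0.01 0 0.6" --pt "0 0 5 0 0 0 0.6" --pt "0 0 5 0 0 0 0.6" --pt "0 0 6 0 0 0 0.6" --pt "0 0 6 0 0 0 0.6" --pt "0 0 6 0 0 0 0.6" --pt "0 0 6 0 0 0 0.6" --pt "0 0 6 0 0 0 0.6" --pt "0 0 6 0 0 0 0.6" --pt "0 0 6 0 0 0 0.6" --pt "0 0 6 0 0 0 0.6" --pt "0 0 6 0 0 0 0.6"

```text
time_s: 35.45
ee_pos: [0.4603, 0.0189, 0.1486]
orientation: [-0.03, 0.963, 0.03, 0.265]
force: [-0.5, 0.3, 0.0]
gripper_width: 0.598
grip_force: 0.0
```

```bash
python3 st.py|head -1
python3 - <<'E'
from h import *
p,d,K,T=grab("wrist","wz"); q=p.astype(int); cv2.imwrite("pics/wz.png",p)
g=np.array([np.cos(.0384),np.sin(.0384)])
for n,lo,hi in(("green",(50,100,40),(80,255,255)),("red",(0,150,60),(4,255,255))):
    for c,st,b in blobs(p,lo,hi,40):
        if c[1]<110:
            print(n,c,st); u0,v0,w,h=st[:4]
            for (a,e) in((u0+2,u0+6),(u0+w-6,u0+w-2)):
                s=q[v0-4:v0+h+5,a:e].mean(1); ch=s[:,2]-s[:,:2].max(1) if n=="red" else s[:,1]-s[:,[0,2]].max(1)
                print("  cols",a,e,"from row",v0-4,np.round(ch).astype(int).tolist(),"x@.0895/.1 at first row",[round(1e3*float(plane(K,T,((a+e-1)/2,v0-4),z,True)[:2]@g),1) for z in(.0895,.1)],"per row",round(1e3*float((plane(K,T,((a+e-1)/2,v0),.095,True)-plane(K,T,((a+e-1)/2,v0+1),.095,True))[:2]@g),2))
E
```

```text
t 35.45 tcp [0.4603 0.0189 0.1486] hold [0.4507 0.0175 0.1648] q [-0.151  0.118  2.303  0.65   0.249  0.763] F [-0.5  0.3  0. ] w 0.598 0.0
green (np.float64(331.6), np.float64(50.9)) [323, 46, 24, 11, 185]
  cols 325 329 from row 42 [1, 1, 6, 28, 61, 79, 78, 65, 42, 32, 33, 33, 34, 32, 25, 11, 2, 1, 2, 2] x@.0895/.1 at first row [678.1, 667.8] per row 1.46
  cols 341 345 from row 42 [1, 1, 2, 2, 2, 3, 3, 2, 2, 2, 4, 21, 47, 42, 10, 1, 2, 2, 2, 2] x@.0895/.1 at first row [678.3, 667.9] per row 1.46
red (np.float64(363.0), np.float64(51.6)) [352, 47, 23, 10, 195]
  cols 354 358 from row 43 [-2, -2, 8, 48, 110, 140, 109, 110, 108, 79, 66, 69, 75, 42, 13, 2, -2, -1, -1] x@.0895/.1 at first row [677.3, 666.9] per row 1.45
  cols 369 373 from row 43 [-2, -2, -1, 19, 75, 152, 206, 194, 151, 101, 83, 83, 83, 79, 41, 10, 0, -1, -2] x@.0895/.1 at first row [678.1, 667.7] per row 1.46
```

Run:
```python
from h import *
q=np.load("pics/wz.npz")["p"].astype(int)[44:62]
print("rows 44..61")
for u in range(340,360): print(u,"R",np.clip(q[:,u,2]-q[:,u,:2].max(1)-2,0,None).tolist(),"G",np.clip(q[:,u,1]-q[:,u][:,[0,2]].max(1)-2,0,None).tolist(),"br",q[:,u].max(1).tolist() if u in(348,350,352) else "")
```

```text
rows 44..61
340 R [0, 0, 0, 0, 0, 0, 0, 0, 0, 0, 0, 0, 0, 0, 0, 0, 0, 0] G [2, 12, 25, 30, 29, 25, 15, 8, 10, 22, 42, 36, 13, 4, 0, 0, 0, 0] br 
341 R [0, 0, 0, 0, 0, 0, 0, 0, 0, 0, 0, 0, 0, 0, 0, 0, 0, 0] G [1, 2, 4, 5, 5, 5, 2, 1, 4, 20, 45, 37, 7, 0, 0, 0, 0, 0] br 
342 R [0, 0, 0, 0, 0, 0, 0, 0, 0, 0, 0, 0, 0, 0, 0, 0, 0, 0] G [0, 0, 0, 0, 0, 0, 0, 0, 2, 19, 46, 40, 4, 0, 0, 1, 0, 0] br 
343 R [0, 0, 0, 0, 0, 0, 0, 0, 0, 0, 0, 0, 0, 0, 0, 0, 0, 0] G [0, 0, 0, 0, 0, 0, 0, 0, 2, 18, 45, 41, 8, 0, 0, 0, 0, 0] br 
344 R [0, 0, 0, 0, 0, 0, 0, 0, 0, 0, 0, 0, 0, 0, 0, 0, 0, 0] G [0, 0, 0, 0, 0, 0, 0, 0, 2, 18, 44, 43, 12, 0, 0, 0, 0, 0] br 
345 R [0, 0, 0, 0, 0, 0, 0, 0, 0, 0, 0, 0, 0, 0, 0, 0, 0, 0] G [0, 0, 0, 0, 0, 0, 0, 0, 2, 18, 43, 42, 15, 0, 0, 0, 0, 0] br 
346 R [0, 0, 0, 0, 0, 0, 0, 0, 0, 0, 0, 0, 0, 0, 0, 0, 0, 0] G [0, 0, 0, 0, 0, 0, 0, 0, 2, 17, 41, 42, 15, 0, 0, 0, 0, 0] br 
347 R [0, 0, 0, 0, 0, 0, 0, 0, 0, 0, 0, 0, 0, 0, 0, 0, 0, 0] G [0, 0, 0, 0, 0, 0, 0, 0, 2, 16, 36, 31, 13, 0, 0, 0, 0, 0] br 
348 R [0, 0, 0, 0, 0, 0, 0, 0, 0, 0, 0, 0, 0, 0, 0, 0, 0, 0] G [0, 0, 0, 0, 
[... 1098 characters left out ...]
0] br 
355 R [0, 6, 46, 108, 140, 110, 111, 105, 76, 64, 69, 76, 43, 12, 0, 0, 0, 0] G [0, 0, 0, 0, 0, 0, 0, 0, 0, 0, 0, 0, 0, 0, 0, 0, 0, 0] br 
356 R [0, 6, 48, 110, 139, 110, 117, 116, 82, 64, 69, 76, 41, 13, 1, 0, 0, 0] G [0, 0, 0, 0, 0, 0, 0, 0, 0, 0, 0, 0, 0, 0, 0, 0, 0, 0] br 
357 R [0, 5, 47, 109, 138, 105, 117, 120, 84, 65, 67, 73, 41, 14, 1, 0, 0, 0] G [0, 0, 0, 0, 0, 0, 0, 0, 0, 0, 0, 0, 0, 0, 0, 0, 0, 0] br 
358 R [0, 4, 45, 108, 137, 100, 114, 121, 84, 66, 70, 73, 41, 14, 2, 0, 0, 0] G [0, 0, 0, 0, 0, 0, 0, 0, 0, 0, 0, 0, 0, 0, 0, 0, 0, 0] br 
359 R [0, 2, 44, 107, 140, 107, 117, 125, 89, 75, 76, 79, 43, 15, 2, 0, 0, 0] G [0, 0, 0, 0, 0, 0, 0, 0, 0, 0, 0, 0, 0, 0, 0, 0, 0, 0] br
```

In the close view the pointer blade's front edge (row 56.0) and the mark line's front edge (row 55.8) agree to about 0.3 mm. The lock is in the tray and the arm is clear, so I hand in.

```bash
python3 -c "
from station import hand_in
print(hand_in())"
```

```text
the job is handed in; nothing more can be done
None
```

I handed the job in at about 35 s on the robot clock: the lock lies flat in the white tray, the handle was held about 2.8 s at the mark and eased back to its starting place before release, and the red pointer was left within about 1 mm of the green mark.

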